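# Load the sample dryer and start it

## Task

Raise the lid of the drying box and lock its folding stay past straight so that the lid stays up by itself, then lay every painted tile flat in a pocket of the box, one to a pocket. With the lid locked and all tiles in, press home the controller's round key, then the long bar key, then the square key, one at a time; leave the bowl and the mug alone.

Things in the scene. Friction and masses are not known exactly. Their poses are not given: they have to be found in the camera images.
- dryer: drying box, fixed: grey base 200 (x) by 284 (y) by 60 mm high; origin at the centre of its underside; x points away from the robot at yaw 0, y to its left. In its top a row of five pockets, 60 (x) by 52 (y) mm, 12 mm deep, centred at x -51, y +112, +56, 0, -56, -112 mm, floors 48 mm above the table; behind them a flat deck level with the rim. The shut lid hides them.
- lid (a joint): lid angle in rad: 0 shut, grows as the front edge rises, about 1.22 (70 degrees) is as far as the stay lets it go. Grey shell 200 by 284 mm, 25 mm deep, 450 g, lamp panel inside, hinged on the base's rear top edge. Hinge friction (0.2 N m) holds it where it is above roughly 1.05 rad; lower down it falls shut when let go. The stay always links lid and base: lid, knob and elbow move together.
- lid_hinge (a point): middle of the lid's hinge line, at the rear (+x) top edge of the base, 60 mm above the table, 100 mm behind the base's centre; the line runs along the box's y.
- lid_handle (a point): middle of the lid's handle: a round steel bar 10 mm thick, 90 mm long, along the box's y, 45 mm out from the lid's front face on two 8 mm arms; lid shut, it is 72 mm above the table, clear above and below. It travels round the hinge on a radius of 245 mm.
- stay_pivot (a point): where the folding stay's lower link pivots on the right side (-y) of the base, at the rim, 60 mm above the table, 110 mm in front of the hinge line. The stay is two flat steel links 10 mm wide beside the box's right side: the lower one 86.5 mm between pivots, the upper one 59 mm, from the elbow to the lid's side 140 mm from the hinge.
- stay_knob (a point): middle of the stay's knob: black rod 16 mm thick, 36 mm long, along the box's y, standing out to the right from the elbow; shut, it hangs beside the base. As the lid rises it swings up and over. With the lid near the top the elbow still bends towards the robot: pushing the knob away from the robot (box's +x) lifts the lid the last degrees and takes the elbow past straight to a stop.
- stay_elbow (a joint): bend of the stay's elbow in rad: 0 folded (lid shut), 2.97 dead straight, 3.22 against its stop past straight; above 3.07 it is locked over centre and the lid (then about 1.21) cannot fall.
- panel: the dryer's controller, fixed, to the right of the drying box: white slab 100 (x) by 170 (y) by 30 mm high, origin at the centre of its underside, a dark display strip along its far edge and three black keys in a row along its y, 52 mm apart, in any order.
- key_round_top (a point): centre of the upper face of the round key 24 mm across (power), 44.5 mm above the table when up; moves with the key.
- key_round (a joint): travel of the round key 24 mm across in m: 0 up, 0.006 fully down; springs back; about 5 N presses it home, from straight above.
- key_bar_top (a point): centre of the upper face of the long bar key, 12 mm (x) by 36 mm (y) (timer), 44.5 mm above the table when up; moves with the key.
- key_bar (a joint): travel of the long bar key, 12 mm (x) by 36 mm (y) in m: 0 up, 0.006 fully down; springs back; about 5 N presses it home, from straight above.
- key_square_top (a point): centre of the upper face of the square key 23 by 23 mm (start), 44.5 mm above the table when up; moves with the key.
- key_square (a joint): travel of the square key 23 by 23 mm in m: 0 up, 0.006 fully down; springs back; about 5 N presses it home, from straight above.
- tile1: painted sample tile: terracotta block 38 by 38 mm, 24 mm thick, white on one face, about 80 g; either face may be up; origin at its middle; z is its thickness axis. Lies flat on the table to the left of the drying box. Three to five such tiles are present (None: absent).
- tile2: painted sample tile: terracotta block 38 by 38 mm, 24 mm thick, white on one face, about 80 g; either face may be up; origin at its middle; z is its thickness axis. Lies flat on the table to the left of the drying box. Three to five such tiles are present (None: absent).
- tile3: painted sample tile: terracotta block 38 by 38 mm, 24 mm thick, white on one face, about 80 g; either face may be up; origin at its middle; z is its thickness axis. Lies flat on the table to the left of the drying box. Three to five such tiles are present (None: absent).
- tile4: painted sample tile: terracotta block 38 by 38 mm, 24 mm thick, white on one face, about 80 g; either face may be up; origin at its middle; z is its thickness axis. Lies flat on the table to the left of the drying box. Three to five such tiles are present (None: absent).
- tile5: painted sample tile: terracotta block 38 by 38 mm, 24 mm thick, white on one face, about 80 g; either face may be up; origin at its middle; z is its thickness axis. Lies flat on the table to the left of the drying box. Three to five such tiles are present (None: absent).
- bowl: bystander: red bowl 120 mm wide, 50 mm high, origin under it.
- mug: bystander: mug 80 mm wide, 85 mm tall, full of brushes reaching to 210 mm, origin under it.
Mind the look-alikes: they are no part of the job. What is shaped like the tile5 but turquoise is not meant.

How it is judged (in metres and radians):
On the way, in this order (a step that is already met when the one before it is completed fails the run):
1. the lid is raised and the stay is locked past straight, with the robot off the lid and stay (value of joint lid above 1.15 rad and value of joint stay_elbow above 3.071 rad and contact force between each of lid, stay and the arm below 0.3 N and contact force between each of lid, stay and the fingers below 0.3 N), for 0.3 s.
2. every tile lies flat on a pocket floor, let go (x of tile1 in the frame of dryer between -0.066 and -0.036 m and y of tile1 in the frame of dryer between -0.13 and 0.13 m and z of tile1 in the frame of dryer between 0.056 and 0.0635 m and angle between the z axis of each of tile1, tile2, tile3, tile4, tile5 and the z axis of dryer, either way round below 0.12 rad and linear speed of each of tile1, tile2, tile3, tile4, tile5 below 0.02 m/s and x of tile2 in the frame of dryer between -0.066 and -0.036 m and y of tile2 in the frame of dryer between -0.13 and 0.13 m and z of tile2 in the frame of dryer between 0.056 and 0.0635 m and x of tile3 in the frame of dryer between -0.066 and -0.036 m and y of tile3 in the frame of dryer between -0.13 and 0.13 m and z of tile3 in the frame of dryer between 0.056 and 0.0635 m and x of tile4 in the frame of dryer between -0.066 and -0.036 m and y of tile4 in the frame of dryer between -0.13 and 0.13 m and z of tile4 in the frame of dryer between 0.056 and 0.0635 m and x of tile5 in the frame of dryer between -0.066 and -0.036 m and y of tile5 in the frame of dryer between -0.13 and 0.13 m and z of tile5 in the frame of dryer between 0.056 and 0.0635 m and contact force between each of tile1, tile2, tile3, tile4, tile5 and the fingers below 0.3 N and value of joint lid above 1.15 rad and value of joint stay_elbow above 3.071 rad), for 0.2 s.
3. the round key is pressed home, alone (value of joint key_round above 0.0045 m and value of joint each of key_bar, key_square below 0.002 m and value of joint lid above 1.15 rad and value of joint stay_elbow above 3.071 rad), for 0.05 s.
4. then the bar key (value of joint key_bar above 0.0045 m and value of joint each of key_round, key_square below 0.002 m and value of joint lid above 1.15 rad and value of joint stay_elbow above 3.071 rad), for 0.05 s.
5. then the square key (value of joint key_square above 0.0045 m and value of joint each of key_round, key_bar below 0.002 m and value of joint lid above 1.15 rad and value of joint stay_elbow above 3.071 rad), for 0.05 s.
At the end, for the whole second after the job is handed in: The lid is up (over 1.15 rad) and still, with the stay's elbow at least 0.1 rad past straight; every tile present lies at rest flat (within 0.12 rad) on the floor of a pocket, middle 8 to 15.5 mm above the pocket floor; all keys are back up (within 1.5 mm) (value of joint lid above 1.15 rad and value of joint stay_elbow above 3.071 rad and velocity of joint lid between -0.05 and 0.05 rad/s and x of tile1 in the frame of dryer between -0.066 and -0.036 m and y of tile1 in the frame of dryer between -0.13 and 0.13 m and z of tile1 in the frame of dryer between 0.056 and 0.0635 m and angle between the z axis of each of tile1, tile2, tile3, tile4, tile5 and the z axis of dryer, either way round below 0.12 rad and linear speed of each of tile1, tile2, tile3, tile4, tile5 below 0.02 m/s and x of tile2 in the frame of dryer between -0.066 and -0.036 m and y of tile2 in the frame of dryer between -0.13 and 0.13 m and z of tile2 in the frame of dryer between 0.056 and 0.0635 m and x of tile3 in the frame of dryer between -0.066 and -0.036 m and y of tile3 in the frame of dryer between -0.13 and 0.13 m and z of tile3 in the frame of dryer between 0.056 and 0.0635 m and x of tile4 in the frame of dryer between -0.066 and -0.036 m and y of tile4 in the frame of dryer between -0.13 and 0.13 m and z of tile4 in the frame of dryer between 0.056 and 0.0635 m and x of tile5 in the frame of dryer between -0.066 and -0.036 m and y of tile5 in the frame of dryer between -0.13 and 0.13 m and z of tile5 in the frame of dryer between 0.056 and 0.0635 m and value of joint each of key_round, key_bar, key_square below 0.0015 m); the robot touches nothing.
It fails at once if two keys pressed at the same time (value of joint each of key_round, key_bar above 0.003 m or value of joint each of key_round, key_square above 0.003 m or value of joint each of key_bar, key_square above 0.003 m).
It fails at once if the bowl or the mug is pushed more than 3 cm (distance of any of bowl, mug from where it was at the start of the episode above 0.03 m).
It fails at once if a key is pressed while the lid is not locked up (value of joint any of key_round, key_bar, key_square above 0.0045 m and not (value of joint lid above 1.15 rad and value of joint stay_elbow above 3.071 rad)).
Of tile1, tile2, tile3, tile4, tile5 only 3 to 5 are there at a start; the rules pass over those that are not, and their reading is None.
At some moment in a run one of tile1, tile2, tile3, tile4, tile5 may be knocked a few centimetres aside while the robot is not near it.
Once in a run the grip may slacken for a moment while it holds something.
It also fails if it takes over 210 s, if anything falls off the work surface, if the arm or the gripper's body presses on something with over 40 N, if the wrist force passes 120 N, or if a joint passes its speed limit or range.

## Robot

A 6-joint arm with a two-finger parallel gripper is mounted at the origin on the work surface. World frame = base frame: x ahead of the robot, y to its left, z up, the work surface at z = 0. Lengths are in m, angles in degrees, forces in N, time in s.
With the tool pointing down it reaches from about 0.35 to 0.875 m from the base axis. Payload 4.2 kg.
Tool frame: the origin (TCP) lies on the front face of the gripper's body, between the roots of the fingers; the fingertips stand 70 mm ahead of it and the grasp point (between the pads) lies 51 mm ahead of it; z points along the fingers, y is the line along which they close (so a half turn about z gives the same grasp; the last joint's range is limited). The gripper opens to 87 mm and grips with 3 to 60 N. Pads are 19 mm wide; open, the fingers measure 117 mm over their backs; the gripper's body (75 mm by 190 mm) begins 51 mm behind the grasp point.
Start: joints at [-58.808, 22.042, 0.453, 0, -68.411, -14.817], TCP at [0.176, -0.6, 0.292] pointing down, gripper open.
Joint ranges: [-179.83, 179.83], [-69.29, 118.12], [-61.27, 80.66], [-181.25, 117.63], [-171.15, -9.14], [-177.46, 177.46]. Speed limits (degrees/s): [159.86, 159.86, 180, 180, 180, 180].

## Interface

Orientations are given as a 3x3 rotation matrix whose columns are the frame's x, y, z axes.
In Python, from station import r gives the robot as it stands.
- The arm moves only by the shell command python3 -m pendant 'ROWS' [OPENING]. ROWS is JSON, a list of rows, each a list of 2 entries, a list of its own where there are three numbers: the shift along the tool's x, y, z in mm, then the turn, a rotation vector about the tool's x, y, z in rad. A call has 1 to 10 rows; each row is the pose to reach, as a shift and turn from the pose commanded when the call began, along the tool's axes at that moment; what a row does not reach only later rows make up. A row lasts 1/10 s, in which the tool goes at most 50 mm and 8.59 degrees, less where a joint would pass 70% of its speed; a pose out of reach is approached as far as the arm can. A call with a gripper value outside its range is refused whole. OPENING is the opening, from 0 (shut) to 1 (fully open), set as the call begins (- or left out, the last holds). The fingers move at their own pace and stop on an object; the grip force is fixed at half the most. Time passes only in rows, so rows that repeat a pose let the fingers close. It gives the time, the measured TCP pose, the force, the opening and the grip force at its end, in the units of the state.
- r.sense(): the state, without advancing time (a new reading comes with each control period).
- r.capture(name): name is "scene" or "top"; returns a dict with "frame" (384x512x3 uint8, red, green, blue), "vertical_fov" (degrees; the focal length in pixels is half the picture's height over the tangent of half this angle, whatever the lens; pixels are square), "cx", "cy" (the principal point, pixels), "rvec" (rotation vector, rad) and "tvec" (3), from world to camera coordinates, as OpenCV has them. Camera axes: x right, y down, z forward; pixel columns grow to the right and rows downward; lengths in m; the calibration is good to about 2 mm. A picture is of the moment at which its call begins. There is no depth.
- r.finish_job(): hands the job in; it is judged then, once.
The state is a dict: "time_s": time; "joints": joint angles; "joint_velocities": joint speeds; "effort": joint torques, N m; "tcp_pos": TCP position; "ee_rot": TCP orientation; "wrist_force": force on the tool from outside, world axes, zero at the start; "moment": the same for the moment, N m; "gripper_width": opening from 0.0 (shut) to 1.0 (fully open); "gripper_force": force on a finger pad.
Only numpy, scipy, OpenCV 4.12 (cv2) and the standard library are available. Lean on these libraries where they do the work, as an engineer would, in place of code of your own. Each camera call takes 0.05 s, during which the arm holds its last target. There are 200 camera calls.

## Working session

There is one attempt and no reset: what is moved stays moved. The work goes in short steps, Python scripts to look and compute and a shell command to move; the robot and the scene stay as the last step left them, time stands still between calls to the robot, and variables do not carry over. Pictures are saved under pics/ and viewed, at most 14 in all, crops included, and the job is handed in when it is done.

```bash
mkdir -p pics; ls; cat > h.py <<'E'
import numpy as np, cv2
from station import r
def cap(n):
    c=r.capture(n); c['R']=cv2.Rodrigues(np.array(c['rvec'],float))[0]; c['t']=np.array(c['tvec'],float).ravel()
    c['f']=c['frame'].shape[0]/2/np.tan(np.radians(c['vertical_fov'])/2); return c
def pix(c,p):
    q=c['R']@np.array(p,float)+c['t']; return np.array([c['cx']+c['f']*q[0]/q[2], c['cy']+c['f']*q[1]/q[2]])
def ray(c,u,v,z):
    d=c['R'].T@np.array([(u-c['cx'])/c['f'],(v-c['cy'])/c['f'],1]); o=-c['R'].T@c['t']
    return o+d*(z-o[2])/d[2]
def save(c,fn,box=None,s=1):
    im=c['frame'][:,:,::-1]
    if box: im=im[box[1]:box[3],box[0]:box[2]]
    cv2.imwrite('pics/'+fn,cv2.resize(im,None,fx=s,fy=s,interpolation=cv2.INTER_CUBIC))
E
python3 - <<'E'
from h import *
for n in('scene','top'):
    c=cap(n); save(c,n+'0.png',s=1.5); print(n,c['f'],c['cx'],c['cy'],-c['R'].T@c['t']); print(c['R'])
s=r.sense(); print(s['time_s'],s['tcp_pos'],s['ee_rot'],s['wrist_force'],s['gripper_width'])
E
```

```text
pics
scene 476.2967078728253 253.92672842897161 180.76409646540498 [1.57169902 0.17249362 1.16039194]
[[-0.19696502  0.98037061  0.00884626]
 [ 0.69460723  0.14590907 -0.70443689]
 [-0.69189997 -0.13260475 -0.70971149]]
top 370.4325569089267 250.49841972150722 184.68551597547375 [ 0.4683395  -0.0013964   0.96499184]
[[ 2.06428007e-02 -9.99785252e-01  1.82325834e-03]
 [-9.96698595e-01 -2.07222292e-02 -7.85015874e-02]
 [ 7.85225114e-02 -1.96746407e-04 -9.96912321e-01]]
0.1 [ 0.17612085 -0.59926343  0.29127606] [[-9.59468416e-01 -2.81815457e-01 -6.38337341e-04]
 [-2.81816163e-01  9.59466675e-01  1.82996951e-03]
 [ 9.67497139e-05  1.93569172e-03 -9.99998122e-01]] [-0.27188937  0.50214603  0.00734657] 0.9987587137161035
```

View pics/top0.png

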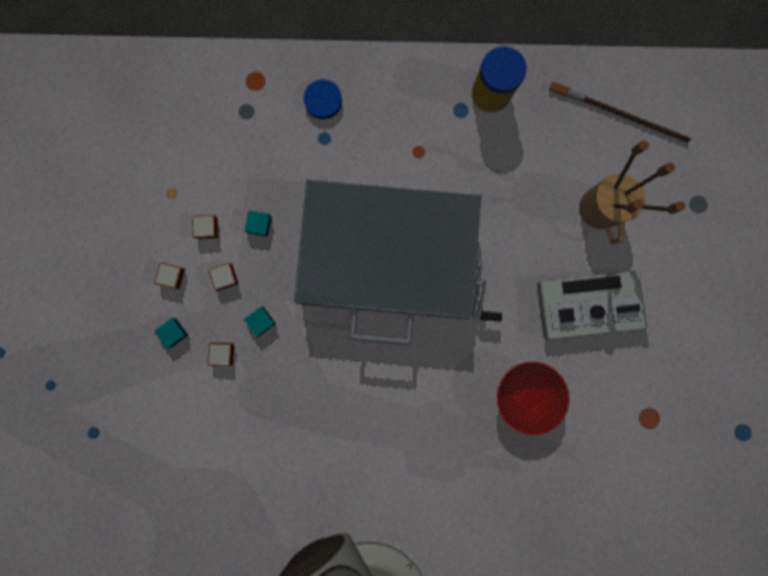

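View pics/scene0.png

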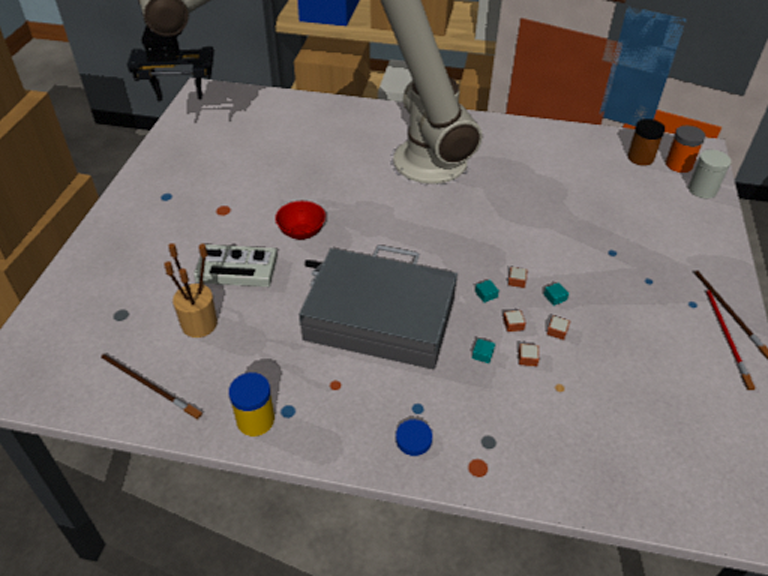

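The top view shows four tiles with white faces and terracotta sides, at (205,226), (170,275), (222,277) and (221,355) in the 1.5x picture. The look-alikes are the turquoise blocks at (258,223), (260,321) and (171,333), which I reject. The box handle is at (382,325), the knob at (490,316), and the panel keys at about (567,315), (597,312) and (628,309). A close crop will check these choices.

```bash
python3 - <<'E'
from h import *
c=cap('top')
a=cv2.resize(c['frame'][130:255,95:190,::-1],None,fx=4,fy=4,interpolation=cv2.INTER_CUBIC)
b=cv2.resize(c['frame'][170:240,300:440,::-1],None,fx=2.8,fy=2.8,interpolation=cv2.INTER_CUBIC)
im=np.zeros((500,790,3),np.uint8); im[:a.shape[0],:a.shape[1]]=a; im[:b.shape[0],390:390+b.shape[1]]=b
cv2.imwrite('pics/crop1.png',im)
L=np.array([[308,180],[481,194],[474,317],[295,303]])/1.5
P=[ray(c,*p,.085) for p in L]; print(np.round(P,3)); m=np.mean(P,0); print('lid c',m, [np.linalg.norm(P[i]-P[i-1]) for i in range(4)])
for n,p,z in [('handle',(382,340),.072),('h1',(352,337),.072),('h2',(410,341),.072),('knobtip',(500,317),.06),('sq',(567,315),.0445),('rd',(597,312),.0445),('bar',(628,309),.0445)]:
    print(n,np.round(ray(c,p[0]/1.5,p[1]/1.5,z),3))
# tiles: white blobs
hsv=cv2.cvtColor(c['frame'],cv2.COLOR_RGB2HSV); 
for p in [(205,226),(170,275),(222,277),(221,355)]:
    u,v=int(p[0]/1.5),int(p[1]/1.5); print(p,ray(c,p[0]/1.5,p[1]/1.5,.024).round(3), c['frame'][v,u], c['frame'][v,u+14])
E
```

```text
[[ 0.692  0.111  0.085]
 [ 0.675 -0.168  0.085]
 [ 0.478 -0.158  0.085]
 [ 0.494  0.125  0.085]]
lid c [ 0.58462013 -0.02251471  0.085     ] [np.float64(0.19884460052804656), np.float64(0.27928813598070484), np.float64(0.19778768914898012), np.float64(0.2838917352967044)]
handle [ 0.438 -0.014  0.072]
h1 [0.442 0.034 0.072]
h2 [ 0.437 -0.058  0.072]
knobtip [ 0.479 -0.205  0.06 ]
sq [ 0.484 -0.319  0.044]
rd [ 0.49  -0.369  0.044]
bar [ 0.496 -0.42   0.044]
(205, 226) [0.624 0.292 0.024] [109 113 107] [101 100 102]
(170, 275) [0.539 0.348 0.024] [106 109 104] [103 100 104]
(222, 277) [0.537 0.259 0.024] [112 112 109] [97 95 97]
(221, 355) [0.406 0.256 0.024] [105 109 104] [97 93 96]
```

View pics/crop1.png

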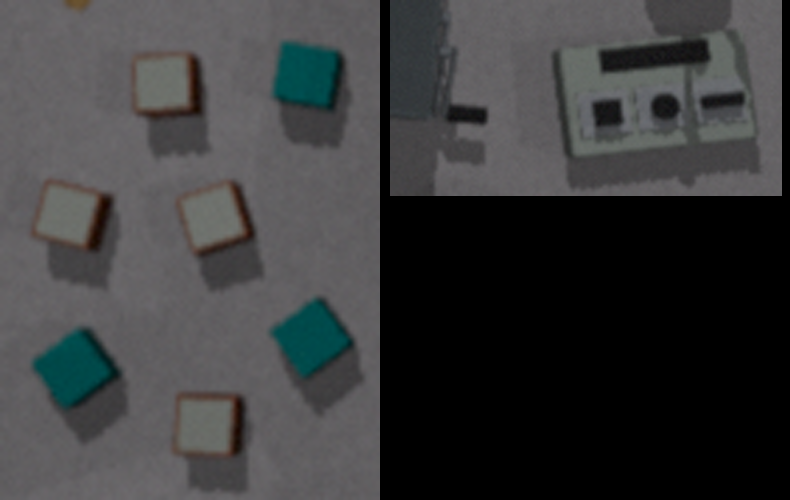

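```bash
cat >> h.py <<'E'
from scipy.spatial.transform import Rotation as Ro
YAW=np.radians(-3.4); C=np.array([.585,-.0225,0]); RB=Ro.from_euler('z',YAW).as_matrix()
def w(x,y,z): return C+RB@np.array([x,y,z])          # box -> world, m
def b(p): return RB.T@(np.array(p)-C)
def tool(ydeg,pitch=0):  # tool down with y axis at ydeg (world); pitch: tilts z axis towards +box x
    a=np.radians(ydeg); y=np.array([np.cos(a),np.sin(a),0]); z=np.array([0,0,-1.]); M=np.c_[np.cross(y,z),y,z]
    return RB@Ro.from_euler('y',-pitch,degrees=True).as_matrix()@RB.T@M
def go(p,M=None,ahead=0):  # wanted point ahead mm in front of TCP
    s=r.sense(); R0=np.array(s['ee_rot']); M=R0 if M is None else M
    t=np.array(p)-M[:,2]*ahead/1000
    print('go',np.round(R0.T@(t-s['tcp_pos'])*1000,1),np.round(Ro.from_matrix(R0.T@M).as_rotvec(),3),'tcp',np.round(t,3))
def st():
    s=r.sense(); R0=np.array(s['ee_rot']); print('t',round(s['time_s'],2),'tcp',np.round(s['tcp_pos'],4),'F',np.round(s['wrist_force'],1),'g',round(s['gripper_width'],3),round(s['gripper_force'],1),'q',np.round(s['joints'],0),'yaw',np.degrees(np.arctan2(R0[1,1],R0[0,1])).round(1))
E
python3 - <<'E'
from h import *
print(b([.479,-.205,.06]))
go(w(-.145,0,.15),tool(176.6),51)
E
```

```text
[-0.09499001 -0.18846524  0.06      ]
go [-418.4  487.1   91.2] [ 2.000e-03  1.000e-03 -1.226e+00] tcp [ 0.44  -0.014  0.201]
```

```bash
python3 -m pendant '[[[-42,49,9],[0,0,-0.12]],[[-84,98,18],[0,0,-0.24]],[[-126,146,27],[0,0,-0.36]],[[-168,195,36],[0,0,-0.48]],[[-209,243,46],[0,0,-0.6]],[[-250,292,55],[0,0,-0.72]],[[-292,340,64],[0,0,-0.84]],[[-334,389,73],[0,0,-0.96]],[[-376,438,82],[0,0,-1.1]],[[-418,487,91],[0,0,-1.226]]]' 0.4
python3 - <<'E'
from h import *
st(); go(w(-.145,0,.15),tool(176.6),51)
E
```

```text
time_s: 1.15
tcp_pos: [0.38, -0.1464, 0.2219]
ee_rot: [[-0.053, -0.999, 0.001], [-0.999, 0.053, 0.0], [-0.0, -0.001, -1.0]]
wrist_force: [1.4, -0.9, -0.2]
gripper_width: 0.401
gripper_force: 0.0
t 1.15 tcp [ 0.38   -0.1464  0.2219] F [ 1.4 -0.9 -0.2] g 0.401 0.0 q [  2.   5. -34.   0. -51.  -5.] yaw 176.9
go [-135.5  -53.1   20.9] [-0.001  0.     0.006] tcp [ 0.44  -0.014  0.201]
```

```bash
python3 -m pendant '[[[-45,-18,7],[0,0,0]],[[-90,-35,14],[0,0,0]],[[-135,-53,20],[0,0,0.006]],[[-135,-53,20],[0,0,0.006]],[[-135,-53,20],[0,0,0.006]]]' 0.4 >/dev/null
python3 - <<'E'
from h import *
st(); go(w(-.145,0,.15),tool(176.6),51); go(w(-.145,0,.072),tool(176.6),51)
c=cap('top'); save(c,'top1.png',(180,90,360,250),4)
print((pix(c,w(-.145,0,.072))-[180,90])*4, (pix(c,w(-.145,.045,.072))-[180,90])*4)
E
```

```text
t 1.65 tcp [ 0.4405 -0.0158  0.2014] F [-0.2  0.5 -0.3] g 0.403 0.0 q [ 19.  10. -32.  -0. -49. -23.] yaw 176.4
go [-1.9  0.3  0.4] [ 0.002 -0.    -0.003] tcp [ 0.44  -0.014  0.201]
go [-1.9  0.2 78.4] [ 0.002 -0.    -0.003] tcp [ 0.44  -0.014  0.123]
[299.16911092 542.8477373 ] [224.33733072 536.82049963]
```

View pics/top1.png

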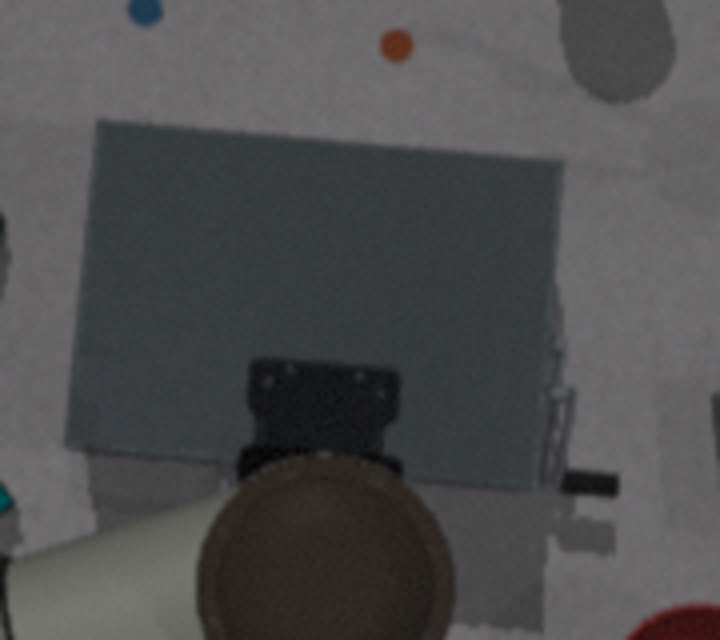

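The arm hides the handle, as expected. The lid is shut, and the knob is at crop pixel (590,484). Descending and gripping.

```bash
python3 -m pendant '[[[-2,0,30],[0,0,0]],[[-2,0,60],[0,0,0]],[[-2,0,78],[0,0,0]],[[-2,0,78],[0,0,0]]]' 0.4 >/dev/null
python3 -c "
from h import *
st()"
python3 -m pendant '[[[0,0,0],[0,0,0]],[[0,0,0],[0,0,0]],[[0,0,0],[0,0,0]],[[0,0,0],[0,0,0]],[[0,0,0],[0,0,0]],[[0,0,0],[0,0,0]]]' 0
python3 - <<'E'
from h import *
st()
s=r.sense(); R0=np.array(s['ee_rot']); g=s['tcp_pos']+R0[:,2]*.051; H=w(.1,0,.06); v=g-H; v[1]=0
d=RB.T@(g-H); rad=np.hypot(d[0],d[2]); a0=np.arctan2(d[2],-d[0]); print('box d',d,rad,np.degrees(a0))
for th in (5,10,15,20,25,30,35,40,45,50,55,60,64,66,67):
    a=a0+np.radians(th); n=np.array([-rad*np.cos(a),d[1],rad*np.sin(a)])
    print(th,np.round(R0.T@(RB@(n-d))*1000,0))
E
```

```text
t 2.1 tcp [ 0.4385 -0.0166  0.122 ] F [-0.7 -0.3  0.4] g 0.405 0.0 q [ 19.  17. -37.  -0. -36. -23.] yaw 176.1
time_s: 2.7
tcp_pos: [0.4407, -0.0146, 0.1246]
ee_rot: [[-0.065, -0.998, 0.0], [-0.998, 0.065, 0.0], [-0.0, -0.0, -1.0]]
wrist_force: [-1.5, 0.2, 6.5]
gripper_width: 0.101
gripper_force: 30.0
t 2.7 tcp [ 0.4407 -0.0146  0.1246] F [-1.5  0.2  6.5] g 0.101 30.0 q [ 19.  17. -37.   0. -36. -23.] yaw 176.3
box d [-0.24448627 -0.00071656  0.01363813] 0.24486635833722242 3.192810662055181
5 [ -0.  -2. -21.]
10 [ -0.  -6. -42.]
15 [ -0. -12. -63.]
20 [ -0. -19. -83.]
25 [  -0.  -29. -102.]
30 [  -0.  -40. -120.]
35 [  -0.  -52. -138.]
40 [  -0.  -66. -154.]
45 [  -0.  -81. -169.]
50 [  -1.  -98. -182.]
55 [  -1. -115. -194.]
60 [  -1. -134. -205.]
64 [  -1. -150. -212.]
66 [  -1. -158. -215.]
67 [  -1. -162. -217.]
```

```bash
python3 -m pendant '[[[0,-1,-10],[0,0,0]],[[0,-2,-21],[0,0,0]],[[0,-6,-42],[0,0,0]],[[0,-12,-63],[0,0,0]],[[0,-19,-83],[0,0,0]],[[0,-29,-102],[0,0,0]],[[0,-40,-120],[0,0,0]],[[0,-52,-138],[0,0,0]],[[0,-66,-154],[0,0,0]],[[0,-81,-169],[0,0,0]]]'
python3 -m pendant '[[[0,-8,-7],[0,0,0]],[[0,-17,-13],[0,0,0]],[[0,-34,-25],[0,0,0]],[[0,-43,-31],[0,0,0]],[[0,-53,-36],[0,0,0]],[[0,-61,-40],[0,0,0]],[[0,-69,-43],[0,0,0]],[[0,-73,-45],[0,0,0]],[[0,-73,-45],[0,0,0]],[[0,-73,-45],[0,0,0]]]'
python3 - <<'E'
from h import *
st()
s=r.sense(); R0=np.array(s['ee_rot']); g=s['tcp_pos']+R0[:,2]*.051; d=RB.T@(g-w(.1,0,.06))
print(np.hypot(d[0],d[2]),np.degrees(np.arctan2(d[2],-d[0]))-2.8,d)
c=cap('scene'); save(c,'sc1.png',(150,60,400,260),3)
E
```

```text
time_s: 3.7
tcp_pos: [0.5191, -0.0202, 0.2935]
ee_rot: [[-0.065, -0.998, -0.007], [-0.998, 0.065, -0.0], [0.001, 0.007, -1.0]]
wrist_force: [-13.5, 3.2, 10.4]
gripper_width: 0.174
gripper_force: 7.2
time_s: 4.7
tcp_pos: [0.5934, -0.0257, 0.3417]
ee_rot: [[-0.064, -0.998, 0.0], [-0.998, 0.064, -0.002], [0.002, -0.001, -1.0]]
wrist_force: [-5.0, -1.1, 10.3]
gripper_width: 0.103
gripper_force: 30.0
t 4.7 tcp [ 0.5934 -0.0257  0.3417] F [-5.  -1.1 10.3] g 0.103 30.0 q [ 13.  17.   0.   0. -73. -17.] yaw 176.3
0.24810937503414318 65.58155519309993 [-0.09140941 -0.00286421  0.23065685]
```

View pics/sc1.png

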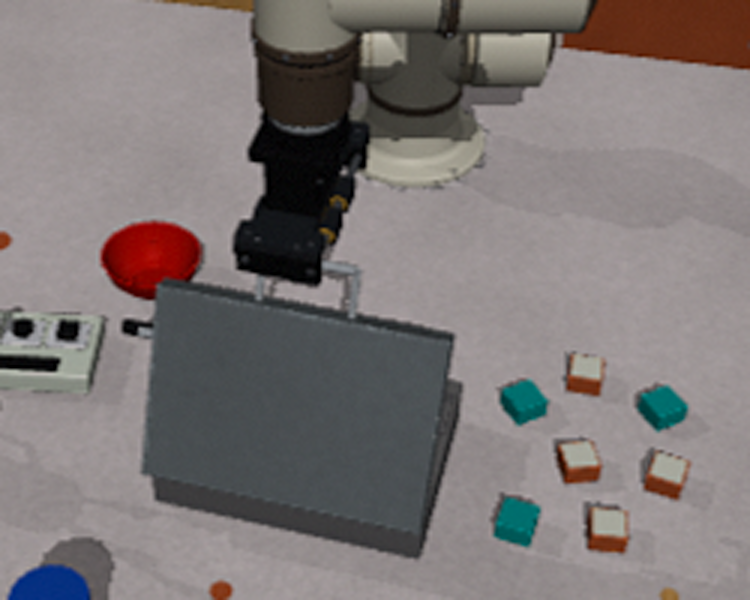

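The grip slackened briefly but the lid is up at about 65°, with the knob beside it at crop pixel (138,327). Letting go and backing off.

```bash
python3 -m pendant '[[[0,0,0],[0,0,0]],[[0,0,0],[0,0,0]],[[0,0,0],[0,0,0]],[[0,0,-40],[0,0,0]],[[0,0,-70],[0,0,0]],[[0,40,-80],[0,0,0]],[[0,90,-80],[0,0,0]],[[0,140,-80],[0,0,0]],[[0,140,-80],[0,0,0]]]' 0.35
python3 - <<'E'
from h import *
P=np.array([-.11,0]);
def elb(th,past=False):
    A=.14*np.array([-np.cos(th),np.sin(th)]); v=A-P; d=np.hypot(*v); al=np.arccos(min(1,(.0865**2+d*d-.059**2)/(2*.0865*d))); a=np.arctan2(v[1],v[0])+(-al if past else al)
    return P+.0865*np.array([np.cos(a),np.sin(a)])+[.1,.06]
for t in (1.10,1.145,1.2): print(t,elb(t))
print(elb(1.222),elb(1.211,True))
e=elb(1.13); print(e); st()
M=tool(86.6,45)
go(w(e[0]-.05,-.168,e[1]+.05),M,70)
c=cap('scene'); save(c,'sc2.png',(150,60,400,260),3)
for t in (1.05,1.10,1.13,1.16,1.2):
    e=elb(t); print(t,(pix(c,w(e[0],-.188,e[1]))-[150,60])*3)
E
```

```text
time_s: 5.65
tcp_pos: [0.4493, -0.0163, 0.4185]
ee_rot: [[-0.064, -0.998, -0.0], [-0.998, 0.064, 0.001], [-0.001, 0.0, -1.0]]
wrist_force: [1.9, 0.5, 0.7]
gripper_width: 0.35
gripper_force: 0.0
1.1 [-0.00839603  0.14648513]
1.145 [0.00035685 0.14587774]
1.2 [0.01418632 0.14304982]
[0.02694694 0.13821236] [0.03407508 0.13442874]
[-0.0027063   0.14619195]
t 5.65 tcp [ 0.4493 -0.0163  0.4185] F [1.9 0.5 0.7] g 0.35 0.0 q [ 19.   0.  -9.  -0. -80. -22.] yaw 176.3
go [166.2 -34.5 172.6] [ 0.613 -0.615  1.478] tcp [ 0.473 -0.184  0.246]
1.05 [133.95833213 317.50034131]
1.1 [131.09181952 322.86666576]
1.13 [129.21917009 326.77494725]
1.16 [127.1614166  331.45882633]
1.2 [123.79242608 340.09471788]
```

View pics/sc2.png

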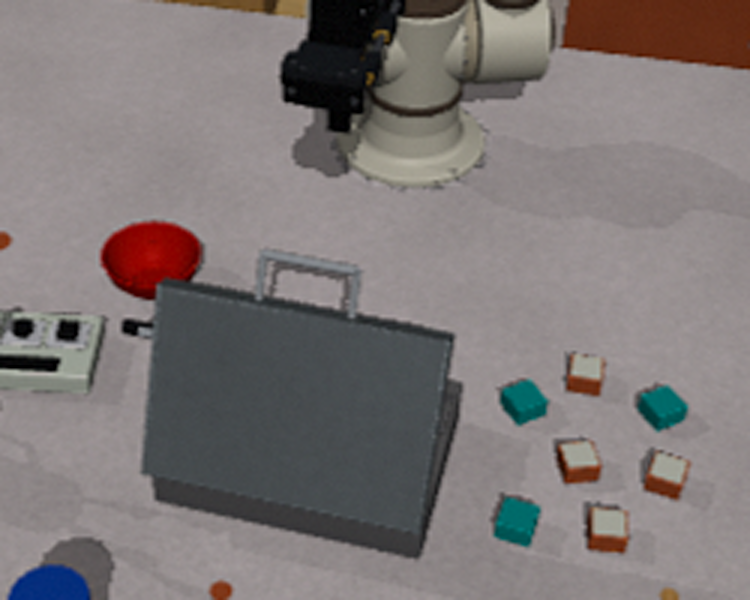

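The lid stays up, with the knob tip at crop pixel (125,327). That matches the model at about 1.13 rad.

```bash
python3 -m pendant '[[[0,0,0],[0.05,-0.05,0.12]],[[15,-3,10],[0.1,-0.1,0.24]],[[35,-6,30],[0.15,-0.15,0.36]],[[55,-9,50],[0.2,-0.2,0.48]],[[75,-13,70],[0.25,-0.25,0.6]],[[95,-17,90],[0.3,-0.3,0.72]],[[115,-21,110],[0.35,-0.35,0.84]],[[130,-25,130],[0.4,-0.4,0.96]],[[145,-28,145],[0.45,-0.45,1.08]],[[155,-31,155],[0.5,-0.5,1.2]]]' 0 >/dev/null
python3 - <<'E'
from h import *
st(); go(w(-.053,-.168,.196),tool(86.6,45),70)
E
```

```text
t 6.7 tcp [ 0.4762 -0.1738  0.2613] F [-0.7  0.9  0.6] g 0.006 0.0 q [ -6.   3. -30. -21. -21. -53.] yaw 102.4
go [14.6 -7.7  9.7] [ 0.11  -0.113  0.271] tcp [ 0.473 -0.184  0.245]
```

```bash
python3 -m pendant '[[[7,-4,5],[0.05,-0.05,0.13]],[[15,-8,10],[0.11,-0.113,0.27]],[[15,-8,10],[0.11,-0.113,0.27]],[[15,-8,10],[0.11,-0.113,0.27]],[[15,-8,10],[0.11,-0.113,0.27]]]' >/dev/null
python3 - <<'E'
from h import *
st(); M=tool(86.6,45)
go(w(-.053,-.168,.196),M,70)
for p in [(-.013,.152),(.004,.146),(.018,.138),(.024,.134),(.027,.131),(.03,.129)]: go(w(p[0],-.168,p[1]),M,70)
E
```

```text
t 7.2 tcp [ 0.4725 -0.1914  0.2475] F [-0.2 -0.4  0.2] g 0.004 0.0 q [ -8.   3. -33. -27.  -9. -60.] yaw 87.7
go [1.5 7.3 1.4] [0.018 0.003 0.009] tcp [ 0.473 -0.184  0.245]
go [ 4.5  6.2 60.8] [0.018 0.003 0.009] tcp [ 0.513 -0.186  0.201]
go [-3.2  5.9 77.1] [0.018 0.003 0.009] tcp [ 0.53  -0.188  0.195]
go [-7.4  5.6 92.6] [0.018 0.003 0.009] tcp [ 0.544 -0.188  0.187]
go [-8.8  5.4 99.7] [0.018 0.003 0.009] tcp [ 0.55  -0.189  0.183]
go [ -8.8   5.3 103.9] [0.018 0.003 0.009] tcp [ 0.553 -0.189  0.18 ]
go [ -9.5   5.3 107.5] [0.018 0.003 0.009] tcp [ 0.556 -0.189  0.178]
```

```bash
python3 - <<'E'
from h import *
M=tool(86.6,30); go(w(-.06,-.172,.16),M,70); go(w(-.06,-.172,.126),M,70)
E
```

```text
go [13.9  3.  24.2] [0.016 0.265 0.012] tcp [ 0.48  -0.189  0.221]
go [38.   2.8 48.1] [0.016 0.265 0.012] tcp [ 0.48  -0.189  0.187]
```

```bash
python3 -m pendant '[[[5,1,8],[0,0.09,0]],[[9,2,16],[0,0.18,0]],[[14,3,24],[0.01,0.265,0.01]],[[26,3,36],[0.016,0.265,0.012]],[[38,3,48],[0.016,0.265,0.012]],[[38,3,48],[0.016,0.265,0.012]],[[38,3,48],[0.016,0.265,0.012]]]' >/dev/null
python3 - <<'E'
from h import *
st(); M=tool(86.6,30)
for p in [(-.06,.126),(-.03,.126),(-.012,.126),(.004,.122),(.016,.118),(.024,.115),(.030,.113)]: go(w(p[0],-.172,p[1]),M,70)
c=cap('scene'); save(c,'sc3.png',(150,80,350,230),3)
E
```

```text
t 7.9 tcp [ 0.4793 -0.1876  0.1863] F [0.8 0.3 1.1] g 0.004 0.0 q [ -3.  10. -40.  -0. -10. -90.] yaw 86.6
go [-0.8 -0.9  0.1] [ 0.002 -0.001 -0.001] tcp [ 0.48  -0.189  0.187]
go [-26.8  -0.9  15.1] [ 0.002 -0.001 -0.001] tcp [ 0.51  -0.19   0.187]
go [-42.4  -0.9  24.1] [ 0.002 -0.001 -0.001] tcp [ 0.528 -0.191  0.187]
go [-54.3  -0.9  35.5] [ 0.002 -0.001 -0.001] tcp [ 0.544 -0.192  0.183]
go [-62.7  -0.9  45. ] [ 0.002 -0.001 -0.001] tcp [ 0.556 -0.193  0.179]
go [-68.1  -0.9  51.6] [ 0.002 -0.001 -0.001] tcp [ 0.564 -0.194  0.176]
go [-72.3  -0.9  56.3] [ 0.002 -0.001 -0.001] tcp [ 0.57  -0.194  0.174]
```

View pics/sc3.png

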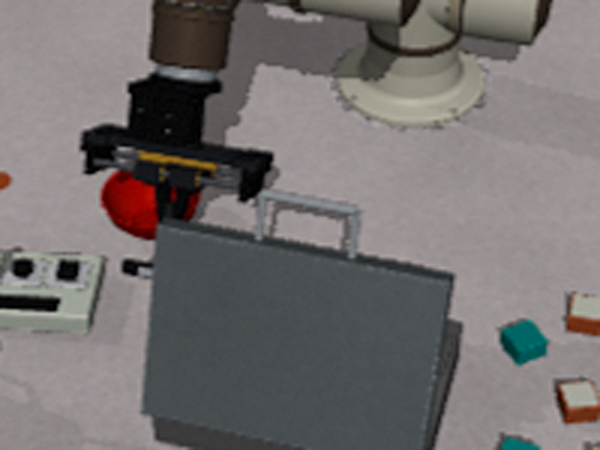

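The fingers stand in front of the knob, at crop pixel (170,205) against (137,267), and the body is clear of the handle. Pushing in stages.

```bash
python3 -m pendant '[[[-13,-1,7],[0,0,0]],[[-27,-1,15],[0,0,0]],[[-42,-1,24],[0,0,0]],[[-54,-1,35],[0,0,0]],[[-54,-1,35],[0,0,0]]]'
python3 -c "
from h import *
st()"
python3 -m pendant '[[[-4,0,4],[0,0,0]],[[-8,0,9],[0,0,0]],[[-12,0,14],[0,0,0]],[[-14,0,16],[0,0,0]],[[-14,0,16],[0,0,0]]]'
python3 - <<'E'
from h import *
st(); M=tool(86.6,30)
for p in [(.024,.115),(.030,.113)]: go(w(p[0],-.172,p[1]),M,70)
c=cap('scene'); save(c,'sc4.png',(150,80,350,230),3)
E
```

```text
time_s: 8.45
tcp_pos: [0.5441, -0.1928, 0.1824]
ee_rot: [[-0.865, 0.06, 0.499], [0.053, 0.998, -0.028], [-0.5, 0.002, -0.866]]
wrist_force: [-0.9, -0.2, 0.1]
gripper_width: 0.005
gripper_force: 0.0
t 8.45 tcp [ 0.5441 -0.1928  0.1824] F [-0.9 -0.2  0.1] g 0.005 0.0 q [ -3.  16. -32.  -1. -12. -89.] yaw 86.6
time_s: 8.95
tcp_pos: [0.5617, -0.1939, 0.1739]
ee_rot: [[-0.867, 0.061, 0.495], [0.054, 0.998, -0.028], [-0.495, 0.003, -0.869]]
wrist_force: [-1.0, -0.9, -3.8]
gripper_width: 0.008
gripper_force: 1.4
t 8.95 tcp [ 0.5617 -0.1939  0.1739] F [-1.  -0.9 -3.8] g 0.008 1.4 q [ -4.  18. -30.  -1. -12. -89.] yaw 86.5
go [-2.7  0.5 -0.4] [ 0.002 -0.005 -0.003] tcp [ 0.564 -0.194  0.176]
go [-6.9  0.5  4.3] [ 0.002 -0.005 -0.003] tcp [ 0.57  -0.194  0.174]
```

View pics/sc4.png

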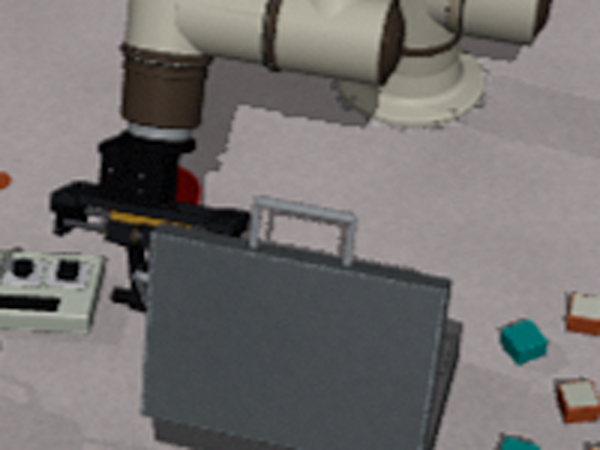

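The knob has moved to crop pixel (122,297) and the lid is higher. Pushing on towards the stop.

```bash
python3 -m pendant '[[[-3,0,1],[0,0,0]],[[-6,0,3],[0,0,0]],[[-9,0,5],[0,0,0]],[[-11,0,6],[0,0,0]],[[-11,0,6],[0,0,0]]]'
python3 -m pendant '[[[-2,0,1],[0,0,0]],[[-4,0,2],[0,0,0]],[[-6,0,3],[0,0,0]],[[-8,0,4],[0,0,0]],[[-8,0,4],[0,0,0]]]'
python3 - <<'E'
from h import *
st(); s=r.sense(); print('tip',b(s['tcp_pos']+np.array(s['ee_rot'])[:,2]*.07))
c=cap('scene')
for e in [(.0142,.143),(.027,.138),(.034,.1344)]: print((pix(c,w(e[0],-.188,e[1]))-[150,80])*3)
save(c,'sc5.png',(170,130,270,205),6)
E
```

```text
time_s: 9.5
tcp_pos: [0.5672, -0.1944, 0.1707]
ee_rot: [[-0.875, 0.064, 0.48], [0.058, 0.998, -0.026], [-0.481, 0.005, -0.877]]
wrist_force: [-17.9, 1.6, 1.5]
gripper_width: 0.004
gripper_force: 7.8
time_s: 10.0
tcp_pos: [0.5702, -0.1948, 0.1677]
ee_rot: [[-0.882, 0.066, 0.467], [0.061, 0.998, -0.025], [-0.468, 0.006, -0.884]]
wrist_force: [-29.9, 3.5, 5.5]
gripper_width: 0.004
gripper_force: 12.3
t 10.0 tcp [ 0.5702 -0.1948  0.1677] F [-29.9   3.5   5.5] g 0.004 12.3 q [ -4.  20. -28.  -1. -14. -89.] yaw 86.2
tip [ 0.02820589 -0.17270588  0.10585042]
[123.79193173 280.13881997]
[119.85726503 292.18131015]
[117.76842688 299.40763982]
```

View pics/sc5.png

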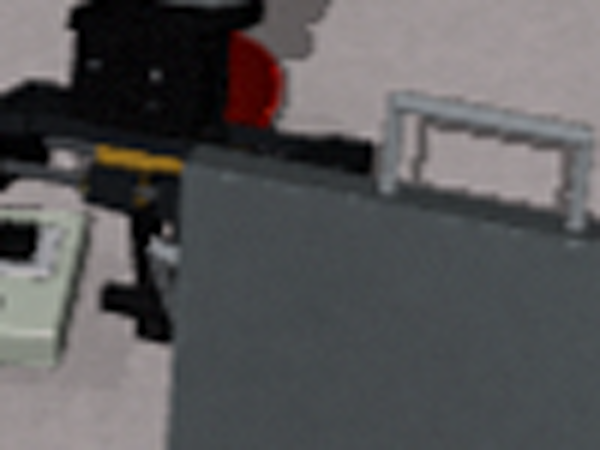

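Force at the stop is 30 N and the knob tip sits where the locked pose predicts, (115,299) in the earlier scale. Backing off.

```bash
python3 -m pendant '[[[9,-1,-5],[0,0,0]],[[27,-2,-14],[0,0,0]],[[53,-4,-28],[0,0,0]],[[88,-6,-47],[0,0,0]],[[70,-6,-80],[0,0,0]],[[53,-6,-115],[0,0,0]],[[34,-6,-150],[0,0,0]],[[10,-6,-195],[0,0,0]],[[-5,-6,-220],[0,0,0]],[[-5,-6,-220],[0,0,0]]]' >/dev/null
python3 - <<'E'
from h import *
st()
c=cap('scene'); save(c,'sc6.png',(160,100,290,200),6)
t=cap('top'); np.save('t.npy',t['frame'])
import json
lid=[(.1-.2447*np.cos(a+.049),0,.06+.2447*np.sin(a+.049)) for a in (1.13,1.21)]
print([(pix(c,w(*q))-[160,100])*6 for q in lid], (pix(c,w(.034,-.188,.1344))-[160,100])*6)
# tiles
im=t['frame'].astype(int); 
hsv=cv2.cvtColor(t['frame'],cv2.COLOR_RGB2HSV)
m=((im[:,:,0]-im[:,:,2]>25)).astype(np.uint8)  # terracotta
m2=((im.min(2)>0)&(abs(im[:,:,0]-im[:,:,2])<12)).astype(np.uint8)
for p in [(205,226),(170,275),(222,277),(221,355)]:
    u,v=int(p[0]/1.5),int(p[1]/1.5); g=im[v-14:v+15,u-14:u+15]; print(g[14,14],g[3,3],(g[:,:,1]-g[:,:,0])[14])
E
```

```text
t 11.05 tcp [ 0.4815 -0.1958  0.3785] F [0.4 0.3 1.9] g 0.006 0.0 q [ -4.  -2. -22.  -1. -39. -88.] yaw 86.6
[array([550.12697144, 282.88509884]), array([539.8468206 , 297.32754957])] [175.53685376 478.81527964]
[126 130 124] [120 118 121] [ -2  -3  -3   0  -2  -6 -18  -3   3   3   4   4   5   4   4   4   4   4
   4  -2 -28 -28 -15  -6  -3  -2  -3  -2  -3]
[120 123 117] [110 107 110] [ -1  -4   0  -3  -7 -15  -4   4   4   2   3   2   4   4   3   4   5   3
   1 -16 -21 -16 -10  -5  -3  -2  -2  -3  -2]
[121 124 119] [120 118 120] [ -3  -2  -4  -3  -1  -7 -17  -9   2   3   4   4   3   3   3   1   4   3
   3   2  -6 -25 -23  -6  -3  -3  -2  -4  -3]
[129 133 128] [112 109 113] [ -3  -3  -1  -3  -4 -12 -15  -1   3   2   2   2   2   4   4   2   4   4
   2  -7 -22 -20 -11  -4  -1  -2  -2  -3  -3]
```

View pics/sc6.png

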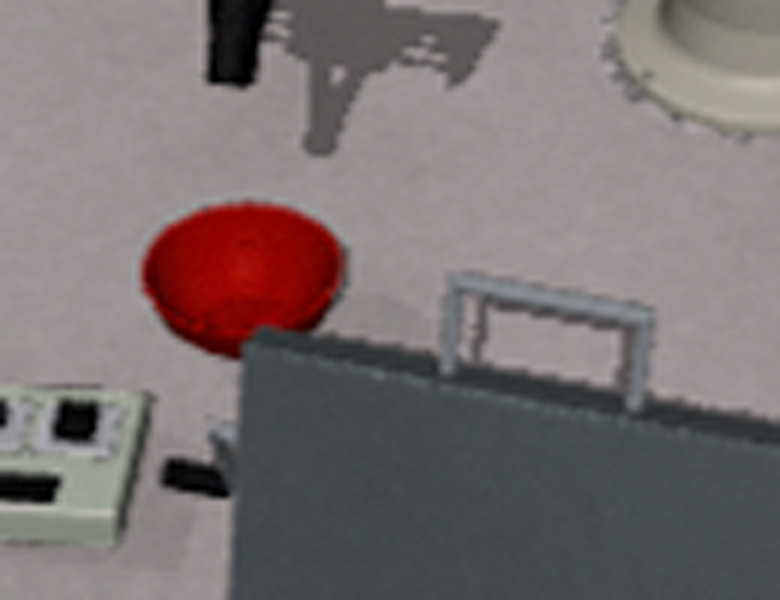

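The lid is up and the knob tip is at crop pixel (165,473), near the locked prediction. I'll clear the arm and measure it properly along with the tiles.

```bash
cat >> h.py <<'E'
def tiles(t):
    im=cv2.GaussianBlur(t['frame'],(3,3),0).astype(int); out=[]
    d=im[:,:,1]-im[:,:,0]
    m=((d>=1)&(abs(im[:,:,2]-im[:,:,1])<12)&(im.min(2)>80)).astype(np.uint8); m=cv2.morphologyEx(m,cv2.MORPH_OPEN,np.ones((3,3)))
    for k in cv2.findContours(m,cv2.RETR_EXTERNAL,cv2.CHAIN_APPROX_NONE)[0]:
        if cv2.contourArea(k)<60: continue
        k=k.reshape(-1,2); q=np.array([ray(t,u,v,.024)[:2] for u,v in k]); 
        (c,s,a)=cv2.minAreaRect((q*1000).astype(np.float32))
        mm=np.zeros_like(m); cv2.fillPoly(mm,[k.reshape(-1,1,2)],1); vs,us=np.nonzero(mm); c=ray(t,us.mean(),vs.mean(),.024)
        if max(s)>60 or min(s)<18: continue
        a=(a-86.6+45)%90-45+86.6; out.append((c[0],c[1],a)); print('tile',np.round(c[:2],4),'yaw',round(a,1),'size',np.round(s,0),'box',np.round(b(c)[:2],3))
    return out
E
python3 - <<'E'
from h import *
go([.43,.02,.36],tool(86.6),0)
E
```

```text
go [ 59.7 211.8 -20.8] [ 0.002  0.528 -0.002] tcp [0.43 0.02 0.36]
```

```bash
python3 -m pendant '[[[12,42,-4],[0,0.1,0]],[[24,84,-8],[0,0.2,0]],[[36,126,-12],[0,0.3,0]],[[48,168,-16],[0,0.42,0]],[[60,212,-21],[0,0.53,0]],[[60,212,-21],[0,0.53,0]],[[60,212,-21],[0,0.53,0]]]' 0.7 >/dev/null
python3 - <<'E'
from h import *
st(); t=cap('top'); c=cap('scene'); tiles(t)
def dark(cam,box,th):
    g=cam['frame'][box[1]:box[3],box[0]:box[2]].max(2).astype(int); v,u=np.nonzero(g<th); return u.mean()+box[0],v.mean()+box[1],len(u)
kt=pix(t,w(.034,-.188,.1344)); print('pred tip top',kt, 'straight',pix(t,w(.027,-.188,.138)))
a=cv2.resize(t['frame'][130:250,290:340,::-1],None,fx=5,fy=5,interpolation=cv2.INTER_CUBIC)
b2=cv2.resize(c['frame'][165:195,175:215,::-1],None,fx=12,fy=12,interpolation=cv2.INTER_CUBIC)
im=np.zeros((600,780,3),np.uint8); im[:a.shape[0],:a.shape[1]]=a; im[:b2.shape[0],270:270+b2.shape[1]]=b2
cv2.imwrite('pics/knob.png',im)
E
```

```text
t 11.85 tcp [0.4293 0.0212 0.3569] F [-0.7  0.1 -0.7] g 0.559 0.0 q [  24.    0.  -18.   -0.  -72. -118.] yaw 86.7
tile [0.4074 0.2596] yaw 92.4 size [28. 23.] box [-0.194  0.271]
tile [0.5392 0.261 ] yaw 109.8 size [25. 25.] box [-0.063  0.28 ]
tile [0.5389 0.3536] yaw 78.7 size [25. 25.] box [-0.068  0.373]
tile [0.6244 0.2964] yaw 91.2 size [23. 26.] box [0.02  0.321]
pred tip top [344.14561107 154.03616306] straight [344.36447828 156.84522005]
```

View pics/knob.png

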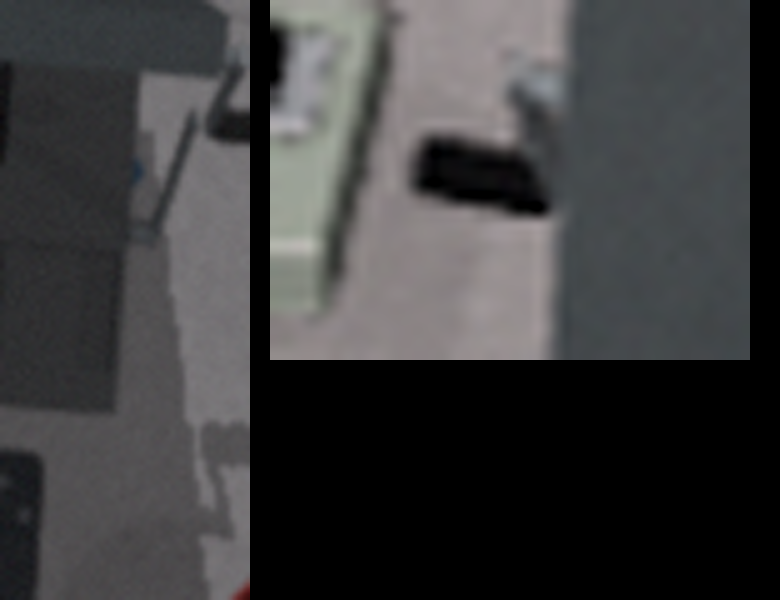

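```bash
python3 - <<'E'
from h import *
t=cap('top'); c=cap('scene')
P=np.array([-.11,0])
def E(d,sg,ang=0):
    pass
def elb(th,sg):
    A=.14*np.array([-np.cos(th),np.sin(th)]); v=A-P; d=np.hypot(*v); al=np.arccos(np.clip((.0865**2+d*d-.059**2)/(2*.0865*d),-1,1)); a=np.arctan2(v[1],v[0])+sg*al
    return P+.0865*np.array([np.cos(a),np.sin(a)])+[.1,.06]
print('shut elbow',elb(0,1),elb(0,-1))
def blob(img,box,s=1.,th=32):
    g=img[box[1]:box[3],box[0]:box[2]].max(2); m=(g<th).astype(np.uint8)
    n,l,stt,ce=cv2.connectedComponentsWithStats(m); i=1+np.argmax(stt[1:,4]); q=stt[i]
    print((ce[i]+box[:2]+.5)/s-.5,'bbox',(q[0]+box[0])/s,(q[1]+box[1])/s,(q[0]+q[2]+box[0])/s,(q[1]+q[3]+box[1])/s,'n',q[4]/s/s)
i0=cv2.imread('pics/top1.png'); # crop (180,90) x4
print('initial (minus offset): add 180,90'); blob(i0,(520,440,660,520),4,32)
print('now'); big=cv2.resize(t['frame'][130:175,310:355],None,fx=4,fy=4,interpolation=cv2.INTER_CUBIC); print('add 310,130'); blob(big,(70,0,180,180),4,32)
for y in (-.17,):
    for e in (elb(0,1),elb(0,-1)): print('pred0',pix(t,w(e[0],y,e[1])))
    print('locked',pix(t,w(.034,y,.1344)),'thresh3.07', 'straight',pix(t,w(.027,y,.1382)))
print(t['frame'][150:160,325:350].max(2))
E
```

```text
shut elbow [-0.0916875  0.03155  ] [-0.0916875  0.08845  ]
initial (minus offset): add 180,90
[146.84293275 120.58110212] bbox 140.75 118.5 154.0 123.5 n 50.1875
now
add 310,130
[30.5513754 25.3855178] bbox 23.5 23.25 38.25 28.5 n 57.9375
pred0 [323.62289172 209.37971916]
pred0 [328.40701465 209.08960631]
locked [336.21570574 153.40500505] thresh3.07 straight [336.41593345 156.19689587]
[[118 115 117 115 117 120 113  84  55  53  75 106 117 118 115 117 119 119
  118 119 120 118 114 116 115]
 [117 117 113  99 108 114  99  67  54  53  59  83  97  97  97  97 111 112
  114 113 112 112 112 113 119]
 [116 114 100  87 100 108  85  55  50  45  40  50  57  61  59  62  71  72
   78  77  78  83  85  95 115]
 [119 111  84  68  93 101  68  52  49  38  30  32  37  32  32  35  37  36
   41  38  44  47  51  68 101]
 [121 106  71  64  85  91  68  52  45  29  27  23  25  29  28  26  28  23
   25  29  29  33  27  45  84]
 [118  99  63  62  80  90  65  47  37  29  28  28  31  27  28  31  26  30
   29  29  30  30  29  42  80]
 [112  81  57  66  90  97  67  45  31  24  22  24  24  27  26  24  27  30
   27  25  29  31  27  45  85]
 [111  70  58  81 107 110  88  65  42  35  32  29  28  26  27  24  26  23
   26  25  27  27  26  47  92]
 [ 97  61  62  93 115 119 112 107  89  75  67  63  59  60  58  56  54  46
   42  41  35  31  37  67 101]
 [ 81  55  70  98 117 118 119 120 113 107 105 103 102 100 103 106 101  92
   87  83  73  72  72  91 113]]
```

Calibrated against the shut knob pose, the elbow reads about 3.17 rad, so it is locked. Now the tiles, starting with the near one at (0.407, 0.260).

```bash
python3 - <<'E'
from h import *
go([.407,.2595,.16],tool(92.4)); go([.407,.2595,.082],tool(92.4))
E
```

```text
go [ 34.8 238.  198.6] [ 0.003 -0.009 -0.104] tcp [0.407 0.26  0.16 ]
go [ 34.1 237.8 276.5] [ 0.003 -0.009 -0.104] tcp [0.407 0.26  0.082]
```

```bash
python3 -m pendant '[[[6,40,30],[0,0,-0.02]],[[12,80,62],[0,0,-0.04]],[[18,119,94],[0,0,-0.06]],[[24,159,126],[0,0,-0.08]],[[30,198,160],[0,0,-0.1]],[[35,238,190],[0.003,-0.009,-0.104]],[[35,238,198],[0.003,-0.009,-0.104]],[[35,238,198],[0.003,-0.009,-0.104]]]' 0.7 >/dev/null
python3 - <<'E'
from h import *
st(); go([.407,.2595,.082],tool(92.4))
t=cap('top'); im=cv2.resize(t['frame'][90:240,185:345,::-1],None,fx=5,fy=5,interpolation=cv2.INTER_CUBIC)
im=np.clip(im.astype(float)*1.6,0,255).astype(np.uint8)
for y in (.112,.056,0,-.056,-.112):
    q=np.array([(pix(t,w(-.051+a*.03,y+d*.026,.06))-[185,90]+.5)*5 for a,d in((1,1),(1,-1),(-1,-1),(-1,1))]).astype(int); cv2.polylines(im,[q],True,(0,255,255),1)
q=np.array([(pix(t,w(a*.1,d*.142,.06))-[185,90]+.5)*5 for a,d in((1,1),(1,-1),(-1,-1),(-1,1))]).astype(int); cv2.polylines(im,[q],True,(0,255,0),1)
cv2.imwrite('pics/pock.png',im[:600])
E
```

```text
t 12.85 tcp [0.4061 0.2598 0.1591] F [-0.1 -0.6 -0.4] g 0.701 0.0 q [  52.   17.  -29.    0.  -44. -139.] yaw 92.5
go [-1.1 -0.1 77.1] [-0.003 -0.003  0.002] tcp [0.407 0.26  0.082]
```

View pics/pock.png

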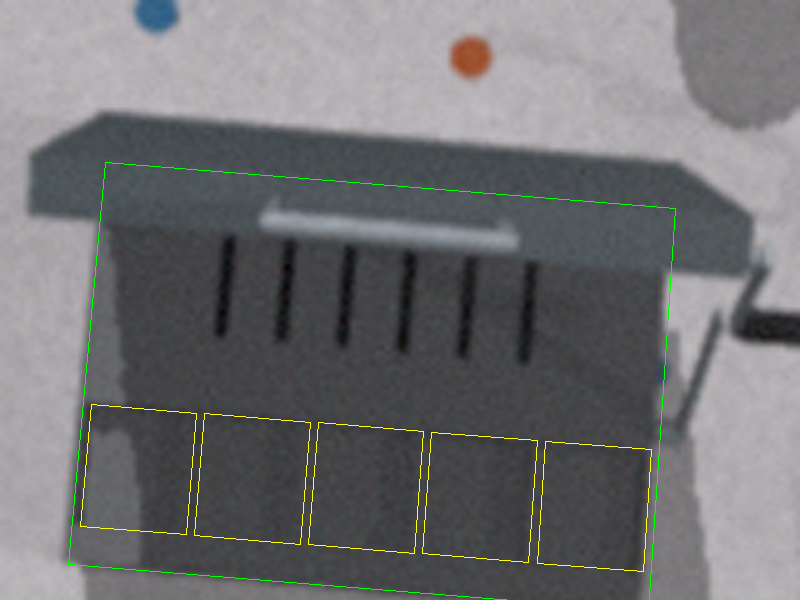

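The pocket model lies close to the base outline, with the base edges within about 1 mm of the green frame. Shadow hides the pocket edges, so I'll check them numerically and grip the first tile.

```bash
python3 -m pendant '[[[-1,0,30],[0,0,0]],[[-1,0,60],[0,0,0]],[[-1,0,77],[0,0,0]],[[-1,0,77],[0,0,0]],[[-1,0,77],[0,0,0]]]' 0.7 >/dev/null
python3 -m pendant '[[[0,0,0],[0,0,0]],[[0,0,0],[0,0,0]],[[0,0,0],[0,0,0]],[[0,0,0],[0,0,0]],[[0,0,0],[0,0,0]],[[0,0,0],[0,0,0]]]' 0 | tail -2
python3 - <<'E'
from h import *
st()
F=0
for _ in range(6): t=cap('top'); F=F+t['frame'].astype(np.float32).mean(2)
F/=6
def prof(pts): 
    uv=np.array([[pix(t,w(*p)) for p in row] for row in pts],np.float32); return cv2.remap(F,uv[...,0].copy(),uv[...,1].copy(),cv2.INTER_CUBIC).mean(1)
xs=np.arange(-.115,0.0,.003)
print('x',np.c_[xs*1000,prof([[(x,y+d,.06) for y in(.0,-.056) for d in np.linspace(-.02,.02,15)] for x in xs])].round(1).tolist())
ys=np.arange(-.15,.06,.003)
print('y',np.c_[ys*1000,prof([[(x,y,.06) for x in np.linspace(-.07,-.035,15)] for y in ys])].round(1).tolist())
E
```

```text
gripper_width: 0.434
gripper_force: 29.5
t 14.0 tcp [0.4079 0.2607 0.0846] F [-1.  -1.   6.3] g 0.434 29.5 q [  52.   24.  -33.    0.  -33. -139.] yaw 92.5
x [[-115.0, 76.5], [-112.0, 76.6], [-109.0, 76.4], [-106.0, 76.0], [-103.0, 66.6], [-100.0, 47.9], [-97.0, 44.5], [-94.0, 45.3], [-91.0, 45.2], [-88.0, 45.1], [-85.0, 44.9], [-82.0, 43.6], [-79.0, 42.6], [-76.0, 43.3], [-73.0, 42.9], [-70.0, 43.0], [-67.0, 43.1], [-64.0, 42.9], [-61.0, 42.9], [-58.0, 42.6], [-55.0, 42.6], [-52.0, 42.7], [-49.0, 42.6], [-46.0, 42.6], [-43.0, 42.7], [-40.0, 42.5], [-37.0, 42.6], [-34.0, 42.5], [-31.0, 42.6], [-28.0, 42.5], [-25.0, 40.3], [-22.0, 38.3], [-19.0, 43.0], [-16.0, 44.4], [-13.0, 44.1], [-10.0, 44.1], [-7.0, 43.8], [-4.0, 43.9], [-1.0, 44.0]]
y [[-150.0, 77.4], [-147.0, 77.4], [-144.0, 77.2], [-141.0, 74.9], [-138.0, 58.4], [-135.0, 39.7], [-132.0, 38.4], [-129.0, 42.4], [-126.0, 42.8], [-123.0, 42.5], [-120.0, 42.1], [-117.0, 43.5], [-114.0, 45.4], [-111.0, 45.4], [-108.0, 45.3], [-105.0, 45.2], [-102.0, 45.0], [-99.0, 44.8], [-96.0, 45.1], [-93.0, 44.7], [-90.0, 44.7], [-87.0, 44.7], [-84.0, 45.0], [-81.0, 43.6], [-78.0, 37.7], [-75.0, 39.8], [-72.0, 41.2], [-69.0, 41.1], [-66.0, 40.5], [-63.0, 41.1], [-60.0, 43.2], [-57.0, 44.2], [-54.0, 44.3], [-51.0, 44.1], [-48.0, 44.1], [-45.0, 44.2], [-42.0, 44.2], [-39.0, 44.0], [-36.0, 44.0], [-33.0, 44.1], [-30.0, 44.1], [-27.0, 44.2], [-24.0, 42.5], [-21.0, 39.6], [-18.0, 40.6], [-15.0, 40.5], [-12.0, 40.1], [-9.0, 40.7], [-6.0, 42.7], [-3.0, 43.9], [0.0, 44.0], [3.0, 44.0], [6.0, 44.1], [9.0, 44.0], [12.0, 43.5], [15.0, 44.1], [18.0, 43.9], [21.0, 43.9], [24.0, 44.0], [27.0, 43.4], [30.0, 43.3], [33.0, 42.4], [36.0, 40.7], [39.0, 40.3], [42.0, 40.2], [45.0, 40.3], [48.0, 40.8], [51.0, 43.1], [54.0, 43.8], [57.0, 43.6]]
```

```bash
sed -i 's/C=np.array(\[.585,-.0225,0\])/C=np.array([.584,-.0197,0])/' h.py
cat >> h.py <<'E'
def place(y,z=.1335,x=-.055): go(w(x,y,.2),tool(86.6)); go(w(x,y,z),tool(86.6))
E
python3 -m pendant '[[[0,0,-30],[0,0,0]],[[0,0,-75],[0,0,0]],[[0,0,-115],[0,0,0]],[[0,0,-115],[0,0,0]],[[0,0,-115],[0,0,0]]]' >/dev/null
python3 - <<'E'
from h import *
st(); place(-.117)
E
```

```text
t 14.8 tcp [0.4074 0.2606 0.1995] F [-0.3  0.2 -1.4] g 0.434 29.5 q [  52.   14.  -27.   -0.  -50. -139.] yaw 92.5
go [ -97.7 -398.4   -1.1] [0.002 0.001 0.102] tcp [ 0.522 -0.133  0.2  ]
go [ -97.6 -398.5   65.4] [0.002 0.001 0.102] tcp [ 0.522 -0.133  0.134]
```

```bash
python3 -m pendant '[[[-5,-20,0],[0,0,0.01]],[[-15,-60,0],[0,0,0.02]],[[-25,-105,0],[0,0,0.03]],[[-37,-150,0],[0,0,0.04]],[[-48,-195,0],[0,0,0.05]],[[-59,-240,0],[0,0,0.06]],[[-70,-285,0],[0,0,0.07]],[[-81,-330,0],[0,0,0.08]],[[-92,-375,0],[0,0,0.09]],[[-98,-398,0],[0.002,0,0.102]]]' >/dev/null
python3 -m pendant '[[[0,0,0],[0,0,0]],[[0,0,0],[0,0,0]],[[0,0,0],[0,0,0]]]' >/dev/null
python3 - <<'E'
from h import *
st(); place(-.117); print(b(r.sense()['tcp_pos']))
E
```

```text
t 16.1 tcp [ 0.522  -0.1321  0.1979] F [-0.  -0.2 -0.2] g 0.437 29.5 q [  3.  19. -19.   0. -52. -96.] yaw 86.7
go [-0.2 -1.2 -2.1] [-0.002 -0.002  0.002] tcp [ 0.522 -0.133  0.2  ]
go [-0.3 -1.1 64.4] [-0.002 -0.002  0.002] tcp [ 0.522 -0.133  0.134]
[-0.05519039 -0.11582753  0.19791931]
```

```bash
python3 -m pendant '[[[0,-1,25],[0,0,0]],[[0,-1,48],[0,0,0]],[[0,-1,58],[0,0,0]],[[0,-1,64],[0,0,0]],[[0,-1,64],[0,0,0]],[[0,-1,64],[0,0,0]]]' >/dev/null
python3 -c "
from h import *
st()"
python3 -m pendant '[[[0,0,0],[0,0,0]],[[0,0,0],[0,0,0]],[[0,0,0],[0,0,0]],[[0,0,-20],[0,0,0]],[[0,0,-66],[0,0,0]],[[0,0,-66],[0,0,0]]]' 0.56 >/dev/null
python3 - <<'E'
from h import *
st(); go([.49,.12,.22],tool(86.6)); go([.5392,.2605,.16],tool(109.8-0)); 
E
```

```text
t 16.7 tcp [ 0.5233 -0.1337  0.1358] F [-0.5  1.1 -0.8] g 0.434 29.5 q [  3.  23. -23.   0. -43. -96.] yaw 86.7
t 17.3 tcp [ 0.5262 -0.1343  0.2073] F [0.5 0.2 0.1] g 0.559 0.0 q [  3.  18. -19.   0. -52. -96.] yaw 86.7
go [ 50.4 251.8 -14.2] [-0.003  0.014  0.002] tcp [0.49 0.12 0.22]
go [ 10.1 395.1  46. ] [-0.006  0.013 -0.403] tcp [0.539 0.26  0.16 ]
```

```bash
cat >> h.py <<'E'
def inbox(t):  # white faces / tops inside box at z=.072
    im=cv2.GaussianBlur(t['frame'],(3,3),0).astype(int); d=im[:,:,0]-im[:,:,2]; br=im.max(2)
    for y in (.112,.056,0,-.056,-.112):
        p=np.array([pix(t,w(-.051+a,y+e,.072)) for a in np.linspace(-.03,.03,31) for e in np.linspace(-.026,.026,27)]).round().astype(int)
        g=np.array([(a,e) for a in np.linspace(-.03,.03,31) for e in np.linspace(-.026,.026,27)])
        v=t['frame'][p[:,1],p[:,0]].max(1); k=v>60
        print('pocket',y,'bright',k.mean().round(2),np.round(g[k].mean(0)*1000,1) if k.sum()>20 else '',v.min(),v.max())
E
python3 - <<'E'
from h import *
t=cap('top'); tiles(t); inbox(t)
E
```

```text
tile [0.5391 0.2611] yaw 109.8 size [25. 26.] box [-0.061  0.278]
tile [0.5391 0.3536] yaw 78.9 size [25. 25.] box [-0.067  0.37 ]
tile [0.6251 0.2961] yaw 92.5 size [26. 26.] box [0.022 0.318]
pocket 0.112 bright 1.0 [0. 0.] 76 120
pocket 0.056 bright 1.0 [0. 0.] 92 114
pocket 0 bright 0.8 [-0.4  5.3] 26 114
pocket -0.056 bright 0.81 [ 1.5 -4.9] 28 111
pocket -0.112 bright 0.98 [0.7 0.3] 55 108
```

```bash
python3 -m pendant '[[[1,25,0],[0,0,-0.03]],[[2,70,0],[0,0.01,-0.07]],[[3,115,0],[0,0.01,-0.12]],[[4,160,0],[0,0.01,-0.16]],[[5,205,0],[0,0.01,-0.21]],[[6,250,0],[0,0.01,-0.26]],[[7,295,5],[0,0.01,-0.31]],[[8,340,15],[0,0.01,-0.36]],[[10,380,30],[0,0.01,-0.4]],[[10,395,46],[-0.006,0.013,-0.403]]]' 0.7 >/dev/null
python3 -m pendant '[[[0,0,0],[0,0,0]],[[0,0,0],[0,0,0]],[[0,0,0],[0,0,0]]]' >/dev/null
python3 - <<'E'
from h import *
st(); go([.5392,.2608,.082],tool(109.8)); 
E
```

```text
t 18.65 tcp [0.5361 0.2597 0.1546] F [ 0.1 -0.4 -0.2] g 0.701 0.0 q [  41.   27.  -13.   -1.  -50. -111.] yaw 109.6
go [-4.1 -0.4 72.6] [ 0.006 -0.012 -0.003] tcp [0.539 0.261 0.082]
```

```bash
python3 -m pendant '[[[-4,0,25],[0.006,-0.012,0]],[[-4,0,55],[0.006,-0.012,0]],[[-4,0,72],[0.006,-0.012,0]],[[-4,0,72],[0.006,-0.012,0]],[[-4,0,72],[0.006,-0.012,0]]]' 0.7 >/dev/null
python3 -m pendant '[[[0,0,0],[0,0,0]],[[0,0,0],[0,0,0]],[[0,0,0],[0,0,0]],[[0,0,0],[0,0,0]],[[0,0,0],[0,0,0]],[[0,0,0],[0,0,0]]]' 0 >/dev/null
python3 -c "
from h import *
st()"
python3 -m pendant '[[[0,0,-30],[0,0,0]],[[0,0,-75],[0,0,0]],[[0,0,-117],[0,0,0]],[[0,0,-117],[0,0,0]],[[0,0,-117],[0,0,0]],[[0,0,-117],[0,0,0]]]' >/dev/null
python3 - <<'E'
from h import *
st(); place(-.051)
E
```

```text
t 19.75 tcp [0.5389 0.2626 0.0829] F [-0.9 -1.   4.5] g 0.428 30.0 q [  41.   32.  -17.    0.  -41. -112.] yaw 109.8
t 20.35 tcp [0.5378 0.2619 0.1974] F [-0.2  0.1 -0.7] g 0.436 30.0 q [  41.   24.  -11.   -0.  -55. -112.] yaw 109.7
go [ 122.  -306.    -2.2] [-0.001 -0.003  0.403] tcp [ 0.526 -0.067  0.2  ]
go [ 121.8 -306.    64.3] [-0.001 -0.003  0.403] tcp [ 0.526 -0.067  0.134]
```

```bash
python3 -m pendant '[[[9,-22,0],[0,0,0.03]],[[24,-60,0],[0,0,0.08]],[[40,-100,0],[0,0,0.13]],[[56,-140,0],[0,0,0.18]],[[72,-180,0],[0,0,0.23]],[[88,-220,0],[0,0,0.28]],[[104,-260,0],[0,0,0.34]],[[116,-290,0],[0,0,0.38]],[[122,-306,0],[0,0,0.403]],[[122,-306,0],[0,0,0.403]]]' >/dev/null
python3 -m pendant '[[[0,0,0],[0,0,0]],[[0,0,0],[0,0,0]],[[0,0,0],[0,0,0]]]' >/dev/null
python3 - <<'E'
from h import *
st(); place(-.051,.132); print(b(r.sense()['tcp_pos']))
E
```

```text
t 21.65 tcp [ 0.5272 -0.0659  0.1987] F [-0.2 -0.3 -0.4] g 0.434 30.0 q [  10.   18.  -20.   -0.  -52. -104.] yaw 86.7
go [ 1.  -1.5 -1.3] [ 0.    -0.001  0.002] tcp [ 0.526 -0.067  0.2  ]
go [ 1.  -1.5 66.7] [ 0.    -0.001  0.002] tcp [ 0.526 -0.067  0.132]
[-0.05396959 -0.0495347   0.19865099]
```

```bash
python3 -m pendant '[[[1,-1,25],[0,0,0]],[[1,-1,48],[0,0,0]],[[1,-1,58],[0,0,0]],[[1,-1,66],[0,0,0]],[[1,-1,66],[0,0,0]],[[1,-1,66],[0,0,0]]]' >/dev/null
python3 -m pendant '[[[0,0,0],[0,0,0]],[[0,0,0],[0,0,0]],[[0,0,0],[0,0,0]],[[0,0,-20],[0,0,0]],[[0,0,-66],[0,0,0]],[[0,0,-66],[0,0,0]],[[0,0,-66],[0,0,0]],[[0,0,-66],[0,0,0]]]' 0.55 >/dev/null
python3 - <<'E'
from h import *
st(); t=cap('top'); q=tiles(t); 
for x,y,a in q: print(round(x,3)); go([x,y,.16],tool(a))
E
```

```text
t 23.05 tcp [ 0.5255 -0.0678  0.1985] F [ 0.1 -0.5 -0.4] g 0.547 0.0 q [  10.   18.  -20.   -0.  -52. -104.] yaw 86.6
tile [ 0.4759 -0.4346] yaw 97.5 size [38. 53.] box [-0.083 -0.421]
tile [ 0.5269 -0.4265] yaw 97.5 size [57. 53.] box [-0.033 -0.409]
tile [0.5392 0.3537] yaw 78.9 size [25. 25.] box [-0.067  0.37 ]
tile [0.6249 0.2964] yaw 92.6 size [26. 26.] box [0.022 0.318]
0.476
go [  27.7 -369.1   38.1] [ 0.    -0.002 -0.189] tcp [ 0.476 -0.435  0.16 ]
0.527
go [ -22.8 -358.    38. ] [ 0.    -0.002 -0.19 ] tcp [ 0.527 -0.427  0.16 ]
0.539
go [ 10.9 421.6  38.3] [ 0.    -0.002  0.135] tcp [0.539 0.354 0.16 ]
0.625
go [-78.  369.4  38.1] [ 0.    -0.002 -0.105] tcp [0.625 0.296 0.16 ]
```

```bash
python3 -m pendant '[[[1,25,0],[0,0,0.01]],[[2,70,0],[0,0,0.02]],[[3,115,0],[0,0,0.035]],[[4,160,0],[0,0,0.05]],[[5,205,0],[0,0,0.065]],[[6,250,0],[0,0,0.08]],[[7,295,5],[0,0,0.09]],[[8,340,15],[0,0,0.1]],[[10,385,25],[0,0,0.12]],[[11,421,38],[0,0,0.135]]]' 0.7 >/dev/null
python3 -m pendant '[[[0,0,0],[0,0,0]],[[0,0,0],[0,0,0]],[[0,0,0],[0,0,0]],[[0,0,0],[0,0,0]]]' >/dev/null
python3 - <<'E'
from h import *
st(); go([.5392,.3535,.082],tool(78.9)); 
E
```

```text
t 24.5 tcp [0.54   0.352  0.1615] F [-0.  -0.3  0.4] g 0.7 0.0 q [  47.   30.   -6.   -0.  -54. -149.] yaw 78.8
go [ 1.1  1.3 79.5] [ 0.     0.    -0.001] tcp [0.539 0.354 0.082]
```

```bash
python3 -m pendant '[[[1,1,30],[0,0,0]],[[1,1,60],[0,0,0]],[[1,1,79],[0,0,0]],[[1,1,79],[0,0,0]],[[1,1,79],[0,0,0]]]' 0.7 >/dev/null
python3 -m pendant '[[[0,0,0],[0,0,0]],[[0,0,0],[0,0,0]],[[0,0,0],[0,0,0]],[[0,0,0],[0,0,0]],[[0,0,0],[0,0,0]],[[0,0,0],[0,0,0]]]' 0 >/dev/null
python3 -c "
from h import *
st()"
python3 -m pendant '[[[0,0,-30],[0,0,0]],[[0,0,-75],[0,0,0]],[[0,0,-117],[0,0,0]],[[0,0,-117],[0,0,0]],[[0,0,-117],[0,0,0]],[[0,0,-117],[0,0,0]]]' >/dev/null
python3 - <<'E'
from h import *
st(); place(.117)
E
```

```text
t 25.6 tcp [0.5393 0.3546 0.083 ] F [-0.1 -1.4  4.9] g 0.43 29.9 q [  48.   36.  -10.    0.  -45. -149.] yaw 78.9
t 26.2 tcp [0.5382 0.3537 0.1975] F [-0.8  0.4 -1.4] g 0.432 29.9 q [  48.   28.   -4.   -0.  -58. -149.] yaw 78.9
go [ -46.7 -249.1   -2.1] [-0.002 -0.002 -0.135] tcp [0.536 0.1   0.2  ]
go [ -46.9 -248.9   64.4] [-0.002 -0.002 -0.135] tcp [0.536 0.1   0.134]
```

```bash
python3 -m pendant '[[[-4,-22,0],[0,0,-0.01]],[[-11,-60,0],[0,0,-0.03]],[[-19,-100,0],[0,0,-0.05]],[[-26,-140,0],[0,0,-0.07]],[[-34,-180,0],[0,0,-0.1]],[[-41,-220,0],[0,0,-0.12]],[[-47,-249,0],[0,0,-0.135]],[[-47,-249,0],[0,0,-0.135]],[[-47,-249,0],[0,0,-0.135]],[[-47,-249,0],[0,0,-0.135]]]' >/dev/null
python3 - <<'E'
from h import *
st(); place(.117,.132); print(b(r.sense()['tcp_pos']))
E
```

```text
t 27.2 tcp [0.5371 0.1014 0.1982] F [ 1.   0.2 -1.4] g 0.431 29.9 q [  28.   20.  -18.   -0.  -52. -121.] yaw 86.7
go [ 1.  -1.2 -1.8] [-0.    -0.001  0.001] tcp [0.536 0.1   0.2  ]
go [ 1.  -1.1 66.2] [-0.    -0.001  0.001] tcp [0.536 0.1   0.132]
[-0.05396438  0.11815371  0.19823633]
```

```bash
python3 -m pendant '[[[1,-1,25],[0,0,0]],[[1,-1,48],[0,0,0]],[[1,-1,58],[0,0,0]],[[1,-1,66],[0,0,0]],[[1,-1,66],[0,0,0]],[[1,-1,66],[0,0,0]]]' >/dev/null
python3 -m pendant '[[[0,0,0],[0,0,0]],[[0,0,0],[0,0,0]],[[0,0,0],[0,0,0]],[[0,0,-20],[0,0,0]],[[0,0,-66],[0,0,0]],[[0,0,-66],[0,0,0]],[[0,0,-66],[0,0,0]],[[0,0,-66],[0,0,0]]]' 0.55 >/dev/null
python3 - <<'E'
from h import *
st(); t=cap('top'); q=tiles(t); 
for x,y,a in q: go([x,y,.16],tool(a))
E
```

```text
t 28.6 tcp [0.5356 0.0997 0.1986] F [-0.2 -0.2  0.2] g 0.55 0.0 q [  28.   19.  -18.   -0.  -52. -121.] yaw 86.6
tile [ 0.5257 -0.1409] yaw 90.5 size [26. 25.] box [-0.051 -0.124]
tile [ 0.5301 -0.0712] yaw 90.9 size [26. 25.] box [-0.051 -0.055]
tile [0.6236 0.2957] yaw 92.5 size [31. 26.] box [0.021 0.317]
go [  -4.4 -240.7   38.2] [-0.    -0.002 -0.067] tcp [ 0.526 -0.141  0.16 ]
go [  -4.7 -170.9   38.2] [-0.    -0.002 -0.075] tcp [ 0.53  -0.071  0.16 ]
go [-76.5 200.9  37.9] [-0.    -0.002 -0.103] tcp [0.624 0.296 0.16 ]
```

```bash
python3 -m pendant '[[[-8,25,0],[0,0,-0.01]],[[-24,65,0],[0,0,-0.03]],[[-40,105,0],[0,0,-0.05]],[[-56,145,10],[0,0,-0.07]],[[-70,180,25],[0,0,-0.09]],[[-77,201,38],[0,0,-0.103]],[[-77,201,38],[0,0,-0.103]],[[-77,201,38],[0,0,-0.103]],[[-77,201,38],[0,0,-0.103]]]' 0.7 >/dev/null
python3 - <<'E'
from h import *
st(); go([.6246,.2962,.082],tool(92.5)); 
E
```

```text
t 29.55 tcp [0.6246 0.2953 0.1611] F [ 0.5 -0.3  0.5] g 0.699 0.0 q [  39.   34.    1.   -0.  -57. -126.] yaw 92.5
go [-0.1  1.  79.1] [-0.    -0.001  0.   ] tcp [0.625 0.296 0.082]
```

```bash
python3 -m pendant '[[[0,1,30],[0,0,0]],[[0,1,60],[0,0,0]],[[0,1,79],[0,0,0]],[[0,1,79],[0,0,0]],[[0,1,79],[0,0,0]]]' 0.7 >/dev/null
python3 -m pendant '[[[0,0,0],[0,0,0]],[[0,0,0],[0,0,0]],[[0,0,0],[0,0,0]],[[0,0,0],[0,0,0]],[[0,0,0],[0,0,0]],[[0,0,0],[0,0,0]]]' 0 >/dev/null
python3 -c "
from h import *
st()"
python3 -m pendant '[[[0,0,-30],[0,0,0]],[[0,0,-75],[0,0,0]],[[0,0,-117],[0,0,0]],[[20,0,-117],[0,0,0]],[[60,0,-117],[0,0,0]],[[90,0,-117],[0,0,0]],[[90,0,-117],[0,0,0]],[[90,0,-117],[0,0,0]],[[90,0,-117],[0,0,0]]]' >/dev/null
python3 - <<'E'
from h import *
st(); place(.051)
E
```

```text
t 30.65 tcp [0.625  0.2973 0.0831] F [-1.9 -0.5  5. ] g 0.433 29.9 q [  39.   39.   -2.    0.  -49. -126.] yaw 92.6
t 31.55 tcp [0.5356 0.2934 0.1991] F [ 0.3  0.  -0.1] g 0.434 29.9 q [  44.   25.   -9.   -0.  -56. -131.] yaw 92.5
go [  14.9 -258.5   -1.1] [0.001 0.001 0.104] tcp [0.532 0.034 0.2  ]
go [  15.  -258.6   65.4] [0.001 0.001 0.104] tcp [0.532 0.034 0.134]
```

```bash
python3 -m pendant '[[[1,-22,0],[0,0,0.01]],[[3,-60,0],[0,0,0.03]],[[6,-100,0],[0,0,0.04]],[[8,-140,0],[0,0,0.06]],[[10,-180,0],[0,0,0.08]],[[13,-220,0],[0,0,0.09]],[[15,-258,0],[0,0,0.104]],[[15,-258,0],[0,0,0.104]],[[15,-258,0],[0,0,0.104]],[[15,-258,0],[0,0,0.104]]]' >/dev/null
python3 - <<'E'
from h import *
st(); place(.051,.132); print(b(r.sense()['tcp_pos']))
E
```

```text
t 32.55 tcp [0.5318 0.0347 0.199 ] F [ 1.3  1.1 -0.2] g 0.434 29.9 q [  21.   18.  -20.   -0.  -52. -115.] yaw 86.6
go [-0.4 -0.2 -1. ] [ 0.001  0.    -0.001] tcp [0.532 0.034 0.2  ]
go [-0.4 -0.3 67. ] [ 0.001  0.    -0.001] tcp [0.532 0.034 0.132]
[-0.0553865   0.05124436  0.19900702]
```

```bash
python3 -m pendant '[[[0,0,25],[0,0,0]],[[0,0,48],[0,0,0]],[[0,0,58],[0,0,0]],[[0,0,66],[0,0,0]],[[0,0,66],[0,0,0]],[[0,0,66],[0,0,0]]]' >/dev/null
python3 -m pendant '[[[0,0,0],[0,0,0]],[[0,0,0],[0,0,0]],[[0,0,0],[0,0,0]],[[0,0,-20],[0,0,0]],[[0,0,-66],[0,0,0]],[[30,0,-80],[0,0,0]],[[60,-25,-80],[0,0,0]],[[90,-60,-80],[0,0,0]],[[100,-80,-80],[0,0,0]],[[100,-80,-80],[0,0,0]]]' 0.55 >/dev/null
python3 - <<'E'
from h import *
st()
F=0
for _ in range(6): t=cap('top'); F=F+t['frame'].astype(np.float32)
tiles(t)
F=np.clip(F/6*1.6,0,255).astype(np.uint8)[:,:,::-1]
a=cv2.resize(F[120:235,185:325],None,fx=4,fy=4,interpolation=cv2.INTER_CUBIC); k=cv2.resize(F[175:235,355:435],None,fx=3,fy=3,interpolation=cv2.INTER_CUBIC)
im=np.zeros((460,800,3),np.uint8); im[:,:560]=a; im[:180,560:800]=k; cv2.imwrite('pics/fin.png',im)
# keys: dark blobs at z .0445
g=cv2.resize(F[175:235,355:435],None,fx=4,fy=4,interpolation=cv2.INTER_CUBIC).max(2)
n,l,s,ce=cv2.connectedComponentsWithStats((g<60).astype(np.uint8))
for i in range(1,n):
    if s[i,4]>150: uv=(ce[i]+.5)/4-.5+[355,175]; print(s[i,2:]/4,uv,ray(t,*uv,.0445).round(4))
E
```

```text
t 34.15 tcp [ 0.4247 -0.0408  0.2136] F [0.3 0.7 0.7] g 0.55 0.0 q [  16.    7.  -33.   -0.  -50. -110.] yaw 86.4
tile [ 0.5259 -0.141 ] yaw 90.5 size [26. 25.] box [-0.051 -0.125]
tile [ 0.5303 -0.0717] yaw 90.9 size [26. 25.] box [-0.051 -0.055]
tile [0.5358 0.0372] yaw 91.2 size [26. 26.] box [-0.052  0.054]
tile [0.5408 0.105 ] yaw 91.2 size [23. 26.] box [-0.051  0.122]
[ 38.    10.5  980.25] [394.36052665 189.55671385] [ 0.5361 -0.3602  0.0445]
[ 14.25   4.5  160.75] [418.33417574 205.54801711] [ 0.4975 -0.4194  0.0445]
[  8.75   7.5  209.  ] [397.85825359 207.75299043] [ 0.491  -0.3685  0.0445]
[  9.25   8.25 244.25] [377.2892784  210.03876663] [ 0.4843 -0.3174  0.0445]
```

View pics/fin.png

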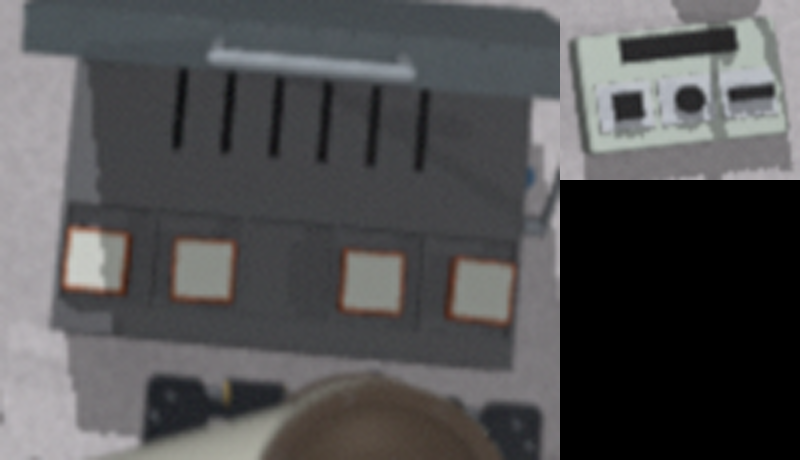

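All four tiles lie in their pockets, with top faces at crop pixels (96,260), (204,270), (372,282) and (482,290). They look equal in size and square to the box. On the panel the square, round and bar keys run left to right at (628,106), (690,100) and (751,96). Now the keys.

```bash
python3 - <<'E'
from h import *
go([.491,-.3685,.15],tool(86.6))
E
```

```text
go [ -82.8 -325.7   62.9] [0. 0. 0.] tcp [ 0.491 -0.368  0.15 ]
```

```bash
python3 -m pendant '[[[-10,-40,0],[0,0,0]],[[-20,-80,0],[0,0,0]],[[-30,-120,0],[0,0,0]],[[-41,-160,5],[0,0,0]],[[-51,-200,10],[0,0,0]],[[-61,-240,20],[0,0,0]],[[-71,-280,35],[0,0,0]],[[-80,-315,50],[0,0,0]],[[-83,-326,60],[0,0,0]],[[-83,-326,60],[0,0,0]]]' 0 >/dev/null
python3 -m pendant '[[[0,0,0],[0,0,0]],[[0,0,0],[0,0,0]],[[0,0,0],[0,0,0]]]' >/dev/null
python3 - <<'E'
from h import *
st(); go([.491,-.3685,.108],tool(86.6))
t=cap('top'); c=cap('scene'); tiles(t)
E
```

```text
t 35.75 tcp [ 0.4907 -0.3685  0.154 ] F [-0.3  0.1 -0.1] g 0.005 0.0 q [-22.  28. -11.  -0. -50. -71.] yaw 86.7
go [-0.3 -0.  46. ] [-0.     0.002  0.001] tcp [ 0.491 -0.368  0.108]
tile [0.5412 0.1088] yaw 91.2 size [26. 20.] box [-0.05   0.126]
```

```bash
python3 -m pendant '[[[0,0,20],[0,0,0]],[[0,0,35],[0,0,0]],[[0,0,40],[0,0,0]],[[0,0,44],[0,0,0]],[[0,0,47],[0,0,0]],[[0,0,47],[0,0,0]],[[0,0,47],[0,0,0]]]'|sed -n '2p;4p'
python3 -c "
from h import *
st()"
```

```text
tcp_pos: [0.4898, -0.369, 0.1085]
wrist_force: [-3.5, 4.3, 10.1]
t 36.55 tcp [ 0.4898 -0.369   0.1085] F [-3.5  4.3 10.1] g 0.002 5.5 q [-22.  31. -14.  -0. -45. -71.] yaw 86.6
```

```bash
python3 -m pendant '[[[0,0,-20],[0,0,0]],[[0,0,-40],[0,0,0]],[[-5,-25,-40],[0,0,0]],[[-10,-50,-40],[0,0,0]],[[-10,-50,-40],[0,0,0]],[[-10,-50,-25],[0,0,0]],[[-10,-50,-10],[0,0,0]]]' >/dev/null
python3 -m pendant '[[[0,0,4],[0,0,0]],[[0,0,8],[0,0,0]],[[0,0,10],[0,0,0]],[[0,0,10],[0,0,0]],[[0,0,10],[0,0,0]]]'|sed -n '2p;4p'
```

```text
tcp_pos: [0.4967, -0.4193, 0.1085]
wrist_force: [-3.8, 3.9, 11.5]
```

Bar key pressed home; now the square one.

```bash
python3 -m pendant '[[[0,0,-20],[0,0,0]],[[0,0,-40],[0,0,0]],[[6,30,-40],[0,0,0]],[[12,65,-40],[0,0,0]],[[19,101,-40],[0,0,0]],[[19,101,-40],[0,0,0]],[[19,101,-40],[0,0,0]],[[19,101,-25],[0,0,0]],[[19,101,-10],[0,0,0]]]' >/dev/null
python3 -m pendant '[[[0,0,4],[0,0,0]],[[0,0,8],[0,0,0]],[[0,0,10],[0,0,0]],[[0,0,10],[0,0,0]],[[0,0,10],[0,0,0]]]'|sed -n '2p;4p'
python3 -m pendant '[[[0,0,-20],[0,0,0]],[[0,0,-60],[0,0,0]],[[0,0,-100],[0,0,0]],[[40,0,-140],[0,0,0]],[[80,0,-160],[0,0,0]],[[120,0,-160],[0,0,0]],[[120,0,-160],[0,0,0]],[[120,0,-160],[0,0,0]]]' >/dev/null
python3 - <<'E'
from h import *
st(); t=cap('top'); c=cap('scene'); tiles(t)
a=cv2.resize(t['frame'][90:260,170:440,::-1],None,fx=2,fy=2); b2=cv2.resize(c['frame'][100:260,170:400,::-1],None,fx=1.7,fy=1.7)
im=np.zeros((600,540,3),np.uint8); im[:a.shape[0],:a.shape[1]]=a; im[340:340+b2.shape[0]-12,:b2.shape[1]]=b2[:260]; cv2.imwrite('pics/end.png',np.clip(im*1.5,0,255).astype(np.uint8))
E
```

```text
tcp_pos: [0.4842, -0.3188, 0.1084]
wrist_force: [-4.6, 2.1, 12.5]
t 39.95 tcp [ 0.3641 -0.3115  0.2669] F [ 0.3 -0.3 -0.3] g 0.005 0.0 q [-21.   9. -22.  -0. -59. -72.] yaw 86.5
tile [ 0.4757 -0.4353] yaw 97.5 size [38. 54.] box [-0.083 -0.421]
tile [ 0.5267 -0.4263] yaw 97.5 size [57. 52.] box [-0.033 -0.409]
```

View pics/end.png

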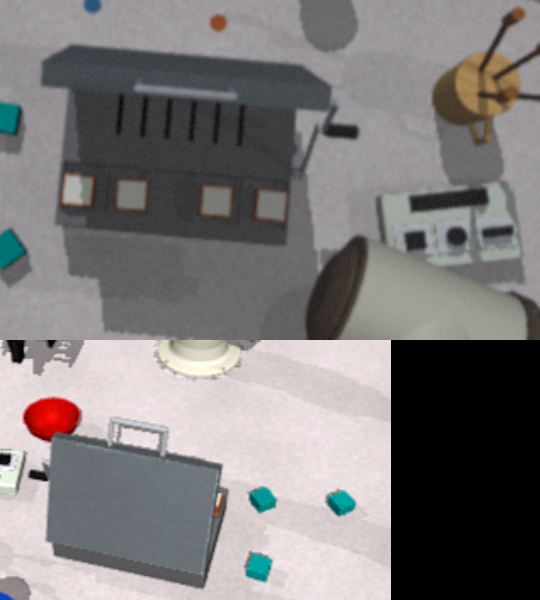

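The lid is still up, all four tiles are in their pockets, the keys are up and the bowl and mug are untouched. No tiles are left on the table, only the turquoise blocks. Handing in.

```bash
python3 -c "
from station import r
print(r.finish_job())"
```

```text
the job is handed in; nothing more can be done
None
```

I handed the job in at about 40 s of the 210 s allowed: lid locked up (elbow estimated at 3.17 rad from the images), all four tiles in their own pockets, and the round, bar and square keys pressed home in that order; no verdict came back.

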